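Snap the split balance clips onto the impeller arbor with the push fork

ROBOT

A 6-joint arm with a two-finger parallel gripper is mounted at the origin on the work surface. World frame = base frame: x ahead of the robot, y to its left, z up, the work surface at z = 0. Lengths are in m, angles in rad, forces in N, time in s.
With the tool pointing down it reaches from about 0.3 to 0.775 m from the base axis. Payload 14.6 kg.
Tool frame: the origin (TCP) lies on the centre line of the jaws, within the pads' length; the fingertips stand 8 mm ahead of it and the grasp point (between the pads) lies 11 mm behind it; y points along the fingers, z is the direction in which the jaws open and shut, and the axes are right-handed (so a half turn about y gives the same grasp; the last joint's range is limited). The gripper opens to 94 mm and grips with 3 to 60 N. Pads are 16 mm wide; open, the fingers measure 119 mm over their backs; the gripper's body (75 mm by 177 mm) begins 78 mm behind the grasp point.
Start: joints at [-1.199, 0.3, 1.521, -0, 1.321, -0.067], TCP at [0.234, -0.498, 0.213] pointing down, gripper open.
Joint ranges: [-3.03, 3.03], [-0.79, 2.21], [0.23, 2.52], [-1.04, 4.18], [0, 3.07], [-2.55, 2.55]. Speed limits (rad/s): [2.22, 2.22, 2.57, 3.14, 3.14, 3.14].

INTERFACE

Orientations are given as a unit quaternion [w, x, y, z].
In Python, from station import manip gives the robot as it stands.
- The arm moves only by the tool apply_moves, never from a script. Its argument "increments" is a list of rows, each a list of 3 entries, a list of its own where there are three numbers: the shift along the tool's x, y, z in units of 0.025 m (1.0 is 0.025 m), then the turn, a rotation vector about the tool's x, y, z in units of 10 degrees (1.0 is 10 degrees), then the closure, from 0 (fully open) to 1 (shut). In form: [[[x, y, z], [rx, ry, rz], gripper], ...]. A call has 1 to 20 rows; each row shifts and turns the commanded pose from where the row before left it, along the tool's axes as they then stand; what a row does not reach is not made up. A row lasts 1/8 s, in which the tool goes at most 62.5 mm and 10.7 degrees, less where a joint would pass 70% of its speed; a pose out of reach is approached as far as the arm can. A call with a number of a shift or a turn outside -1 to 1 is refused whole. A call with a gripper value outside its range is refused whole. The fingers move at their own pace and stop on an object; "force" is the grip in N (left out, the last holds). Time passes only in rows, so rows that do not move let the fingers close. It gives the time, the measured TCP pose, the force and the opening at its end, in the units of the state.
- manip.get_obs(): the state, without advancing time (a new reading comes with each control period).
- manip.camera(name): name is "scene" or "top"; returns the picture (384x512x3 uint8, red, green, blue); there is no depth.
- manip.calibration(name): a dict with "K" (3x3 intrinsics, pixels), "R" (3x3) and "t" (3): a world point X has camera coordinates R X + t. Camera axes: x right, y down, z forward; pixel columns grow to the right and rows downward; lengths in m; the calibration is good to about 2 mm. A picture is of the moment at which its call begins. calibration takes no time and is no camera call.
- manip.sign_off(): hands the job in, once; it reports no verdict.
Trained networks look in the newest picture that a camera, given by its name, has taken for a name from the list of things; names that differ only in an ending like _2 or _b are one class to them, and where a whole thing is asked for, a point or a joint stands for the part that bears it (a point fixed in the world has none). Each returns a list of dicts, best first, with "confidence" (0 to 1); they miss things now and then, are a little off and sometimes report something else, mostly with a low value. They report only what shows in the picture. A call takes as long as a camera call. They do not tell look-alikes from the thing itself.
- manip.boxes_of(camera, target): "point" ([column, row] in pixels, amid what is visible of it).
- manip.trace(camera, target): "region" (384x512 bool, what is visible of it) and "point" ([column, row] in pixels, amid what is visible of it).
- manip.tip_of(camera, target): "point" ([column, row] in pixels: a listed point, or the origin of a listed thing).
The state is a dict: "clock": time; "joint_positions": joint angles; "qvel": joint speeds; "effort": joint torques, N m; "eef_pos": TCP position; "tcp_rot": TCP orientation; "force": force on the tool from outside, world axes, zero at the start; "ft_torque": the same for the moment, N m; "gripper_width": finger opening in m.
Only numpy, scipy, OpenCV 4.12 (cv2) and the standard library are available. Lean on these libraries where they do the work, as an engineer would, in place of code of your own. Each camera call takes 0.05 s, during which the arm holds its last target. There are 200 camera calls.

TASK

Fit every split balance clip that stands on the granite slab onto the impeller arbor, one to a groove in any grooves you like: set it astride an empty groove by its crown, then press it fully home with the push fork from the tool hook until it snaps in; never force it on with the gripper itself. When all are home, hang the fork back on the hook by its loop handle. Leave the lantern ring, the wear ring and the dial indicator alone.

Things in the scene. Friction and masses are not known exactly. Their poses are not given: they have to be found in the camera images.
- clip_a_crown (a point): Split balance clip A (up to four alike, some may be absent), bright steel, standing mouth down on two legs, 68 mm high. The point is the centre of its crown, a block 48 mm (its x) x 18 mm (its y) x 20 mm high, 50 mm above the feet: grasp it here across the 48 mm. The crown's top is 10 mm above this point; a brass stud 12 mm across and 8 mm high stands in its middle. About 0.18 kg.
- clip_a_bore (a point): Centre of clip A's bore (along its y), 25.6 mm below the crown's centre, 24 mm above the feet. Two sprung legs grip a 30 mm groove: set down upright over a groove it stops with the bore about 23 mm above the arbor's axis, lips resting on the groove, and stays when let go; about 15 N straight down on the crown then spreads the legs and it snaps home, bore on the axis.
- clip_b_crown (a point): Split balance clip B (up to four alike, some may be absent), bright steel, standing mouth down on two legs, 68 mm high. The point is the centre of its crown, a block 48 mm (its x) x 18 mm (its y) x 20 mm high, 50 mm above the feet: grasp it here across the 48 mm. The crown's top is 10 mm above this point; a brass stud 12 mm across and 8 mm high stands in its middle. About 0.18 kg.
- clip_b_bore (a point): Centre of clip B's bore (along its y), 25.6 mm below the crown's centre, 24 mm above the feet. Two sprung legs grip a 30 mm groove: set down upright over a groove it stops with the bore about 23 mm above the arbor's axis, lips resting on the groove, and stays when let go; about 15 N straight down on the crown then spreads the legs and it snaps home, bore on the axis.
- clip_c_crown (a point): Split balance clip C (up to four alike, some may be absent), bright steel, standing mouth down on two legs, 68 mm high. The point is the centre of its crown, a block 48 mm (its x) x 18 mm (its y) x 20 mm high, 50 mm above the feet: grasp it here across the 48 mm. The crown's top is 10 mm above this point; a brass stud 12 mm across and 8 mm high stands in its middle. About 0.18 kg.
- clip_c_bore (a point): Centre of clip C's bore (along its y), 25.6 mm below the crown's centre, 24 mm above the feet. Two sprung legs grip a 30 mm groove: set down upright over a groove it stops with the bore about 23 mm above the arbor's axis, lips resting on the groove, and stays when let go; about 15 N straight down on the crown then spreads the legs and it snaps home, bore on the axis.
- clip_d_crown (a point): Split balance clip D (up to four alike, some may be absent), bright steel, standing mouth down on two legs, 68 mm high. The point is the centre of its crown, a block 48 mm (its x) x 18 mm (its y) x 20 mm high, 50 mm above the feet: grasp it here across the 48 mm. The crown's top is 10 mm above this point; a brass stud 12 mm across and 8 mm high stands in its middle. About 0.18 kg.
- clip_d_bore (a point): Centre of clip D's bore (along its y), 25.6 mm below the crown's centre, 24 mm above the feet. Two sprung legs grip a 30 mm groove: set down upright over a groove it stops with the bore about 23 mm above the arbor's axis, lips resting on the groove, and stays when let go; about 15 N straight down on the crown then spreads the legs and it snaps home, bore on the axis.
- arbor: Fixed steel arbor 410 mm long, 40 mm in diameter, clamped in two V-blocks (centred 160 mm either side of its middle, clamps 106 mm wide and up to 147 mm above the slab), with a bronze impeller 140 mm in diameter in the middle. Origin on the slab top under the middle; the shaft lies along y, its axis 85 mm up; z up. The slab top is 40 mm above the table top.
- groove_1 (a point): Groove 1, -108 mm along the arbor's y from its middle: 22 mm wide, floor 30 mm in diameter, all empty at the start. The point is on the arbor's axis in the middle of the groove's width; axes as the arbor's (y along the shaft).
- groove_2 (a point): Groove 2, -58 mm along the arbor's y from its middle: 22 mm wide, floor 30 mm in diameter, all empty at the start. The point is on the arbor's axis in the middle of the groove's width; axes as the arbor's (y along the shaft).
- groove_3 (a point): Groove 3, +58 mm along the arbor's y from its middle: 22 mm wide, floor 30 mm in diameter, all empty at the start. The point is on the arbor's axis in the middle of the groove's width; axes as the arbor's (y along the shaft).
- groove_4 (a point): Groove 4, +108 mm along the arbor's y from its middle: 22 mm wide, floor 30 mm in diameter, all empty at the start. The point is on the arbor's axis in the middle of the groove's width; axes as the arbor's (y along the shaft).
- fork_eye (a point): Push fork, 126 mm high, about 0.3 kg, hanging at the start on the tool hook. The point is inside its orange loop handle (56 mm wide along x, 14 mm thick along y, 60 mm high; opening 36 mm wide, 42 mm high in the middle under its gabled top, 35 mm at the sides), 20 mm above the opening's bottom, 95 mm above the prong tips: grasp it here across the 56 mm, on the loop's outer sides, leaving the opening free. x along its width, y through the opening, z up.
- fork_tips (a point): Middle between the fork's two prong tips, at their level. The prongs are 14 mm wide, 28 mm long and 30 mm thick (along y), with a 20 mm gap between them along x: they straddle a clip's brass stud and press on the crown to either side of it.
- hook_seat (a point): Fixed tool hook: a level round rubber-sleeved wire 8 mm thick on a post. The point is on top of the wire where a loop hangs, 150 mm above the slab. From it the wire runs 45 mm along +x to the post (16 mm across, no higher than the wire; round base 90 mm across) and 33 mm along -x, then turns up to a tip 45 mm away along -x and 16 mm higher than this point. y is level across the wire.
- lantern_ring (a point): Loose bronze lantern ring lying on the slab, 90 mm outside diameter, 28 mm high; centre, half-way up. To be left alone.
- wear_ring (a point): Loose rusty cast-iron wear ring lying on the slab, 124 mm outside diameter, 22 mm high; centre, half-way up. To be left alone.
- dial_indicator (a point): Chrome dial indicator on a grey magnetic base (50 x 55 mm), 183 mm high; the point is on the base's centre, 25 mm above the slab; the dial overhangs 90 mm to its -x. To be left alone.
There are look-alikes about, which are no part of the job. What is shaped like the part that bears clip_a_crown but turquoise is not meant. Leave any green look-alike of the part that bears clip_d_crown alone.

How it is judged:
On the way, in this order (a step that is already met when the one before it is completed fails the run):
1. every clip is snapped home, one to a groove ((distance between clip_a_bore and groove_1 below 0.005 m or distance between clip_a_bore and groove_2 below 0.005 m or distance between clip_a_bore and groove_3 below 0.005 m or distance between clip_a_bore and groove_4 below 0.005 m) and (distance between clip_b_bore and groove_1 below 0.005 m or distance between clip_b_bore and groove_2 below 0.005 m or distance between clip_b_bore and groove_3 below 0.005 m or distance between clip_b_bore and groove_4 below 0.005 m) and (distance between clip_c_bore and groove_1 below 0.005 m or distance between clip_c_bore and groove_2 below 0.005 m or distance between clip_c_bore and groove_3 below 0.005 m or distance between clip_c_bore and groove_4 below 0.005 m) and (distance between clip_d_bore and groove_1 below 0.005 m or distance between clip_d_bore and groove_2 below 0.005 m or distance between clip_d_bore and groove_3 below 0.005 m or distance between clip_d_bore and groove_4 below 0.005 m)), for 0.2 s.
2. the fork hangs by its loop on the hook (x of fork_eye in the frame of hook_seat between -0.035 and 0.035 m and y of fork_eye in the frame of hook_seat between -0.02 and 0.02 m and z of fork_eye in the frame of hook_seat between -0.03 and -0.008 m and angle between fork_eye's own z axis and vertical below 0.8 rad), for 0.2 s.
At the end, for the whole second after the job is handed in: Every clip present is snapped home: bore centre within 5 mm of a groove's centre. The fork hangs by its loop on the hook's wire, prongs down (it may still sway a little): loop centre 8 to 30 mm below the seat point, within 35 mm along the wire and 20 mm across it (all of step 1 and all of step 2); the robot touches nothing.
It fails at once if a clip is pushed onto the arbor by the gripper or arm itself instead of with the fork ((z of clip_a_bore in the frame of arbor between 0.091 and 0.101 m and x of clip_a_bore in the frame of arbor between -0.012 and 0.012 m and contact force between any of the fingers, the arm and clip_a above 0.5 N) or (z of clip_b_bore in the frame of arbor between 0.091 and 0.101 m and x of clip_b_bore in the frame of arbor between -0.012 and 0.012 m and contact force between any of the fingers, the arm and clip_b above 0.5 N) or (z of clip_c_bore in the frame of arbor between 0.091 and 0.101 m and x of clip_c_bore in the frame of arbor between -0.012 and 0.012 m and contact force between any of the fingers, the arm and clip_c above 0.5 N) or (z of clip_d_bore in the frame of arbor between 0.091 and 0.101 m and x of clip_d_bore in the frame of arbor between -0.012 and 0.012 m and contact force between any of the fingers, the arm and clip_d above 0.5 N)).
It fails at once if the lantern ring, wear ring or dial indicator is moved more than 20 mm (distance of any of lantern_ring, wear_ring, dial_indicator from where it was at the start of the episode above 0.02 m).
Of clip_a, clip_b, clip_c, clip_d only 3 to 4 are there at a start; the rules pass over those that are not, and their reading is None.
At some moment in a run one of fork may be knocked a few centimetres aside while the robot is not near it.
It also fails if it takes over 210 s, if anything falls off the work surface, if the arm or the gripper's body presses on something with over 40 N, if the wrist force passes 120 N, or if a joint passes its speed limit or range.

## Working session

There is one attempt and no reset: what is moved stays moved. The work goes in short steps, Python scripts to look and compute and a tool call to move; the robot and the scene stay as the last step left them, time stands still between calls to the robot, and variables do not carry over. Pictures are saved under pics/ and viewed, about 12 in all and at most 16, crops included, and the job is handed in when it is done.

Besides the shell and the picture viewer there is one more tool, called by a JSON object that holds its "fn" and its "kwargs", one argument or row to a line. apply_moves: Moves the arm, as the interface text tells. Shifts and turns lie within -1 to 1; 1 stands for 0.025 m of shift or 10 degrees of turn. Its arguments: {"type":"object","properties":{"increments":{"type":"array"},"force":{"type":"number"}},"required":["increments"]}

```bash
ls; mkdir -p pics; cat > h.py <<'E'
import numpy as np,cv2,json
from station import manip
from scipy.spatial.transform import Rotation as Ro
def snap(c,f=None,crop=None,s=1):
    im=manip.camera(c)
    if f:
        o=im if crop is None else im[crop[1]:crop[3],crop[0]:crop[2]]
        o=cv2.resize(o,None,fx=s,fy=s,interpolation=cv2.INTER_CUBIC)
        cv2.imwrite('pics/'+f,o[...,::-1])
    return im
def ray(c,p,z):
    k=manip.calibration(c);R,t=np.array(k['R']),np.array(k['t'])
    o=-R.T@t;d=R.T@np.linalg.inv(k['K'])@[p[0],p[1],1]
    return o+d*(z-o[2])/d[2]
def proj(c,X):
    k=manip.calibration(c);q=np.array(k['K'])@(np.array(k['R'])@X+k['t']);return q[:2]/q[2]
def tri(ps):
    A=[];b=[]
    for c,p in ps:
        k=manip.calibration(c);R,t=np.array(k['R']),np.array(k['t'])
        o=-R.T@t;d=R.T@np.linalg.inv(k['K'])@[p[0],p[1],1];d/=np.linalg.norm(d)
        P=np.eye(3)-np.outer(d,d);A.append(P);b.append(P@o)
    return np.linalg.lstsq(np.vstack(A),np.hstack(b),rcond=None)[0]
def pose():
    o=manip.get_obs();q=o['tcp_rot'];R=Ro.from_quat([q[1],q[2],q[3],q[0]]).as_matrix();return np.array(o['eef_pos']),R
E
cat > s1.py <<'E'
from h import *
np.set_printoptions(precision=3,suppress=True)
a=snap('scene','s1.png',s=1.5);b=snap('top','t1.png',s=1.5)
for c in('scene','top'):
    k=manip.calibration(c);print(c,-np.array(k['R']).T@k['t'],np.array(k['R'])[2],k['K'][0][0])
    for n,z in [('clip_a_crown',.09),('arbor',.04),('groove_1',.125),('fork_eye',.16),('hook_seat',.19),('fork_tips',.07),('lantern_ring',.054),('wear_ring',.051),('dial_indicator',.065)]:
        for d in manip.tip_of(c,n):print(n,np.array(d['point']),round(d['confidence'],2),ray(c,d['point'],z))
print(pose(),manip.get_obs()['clock'])
E
python3 s1.py
```

```text
pics
scene [ 1.354 -0.486  0.931] [-0.674  0.39  -0.627] 443.9757661811554
clip_a_crown [112.7 205.2] 0.55 [ 0.304 -0.36   0.09 ]
clip_a_crown [200.9 206. ] 0.46 [ 0.43  -0.139  0.09 ]
arbor [247.8 260.2] 0.65 [ 0.64  -0.099  0.04 ]
groove_1 [280.3 221.1] 0.95 [0.628 0.007 0.125]
groove_1 [267.6 227.3] 0.81 [ 0.632 -0.035  0.125]
groove_1 [209.6 249.3] 0.75 [ 0.631 -0.201  0.125]
groove_1 [226.8 246.8] 0.74 [ 0.644 -0.16   0.125]
groove_1 [201.3 206.5] 0.49 [ 0.471 -0.153  0.125]
fork_eye [368.9 153.3] 0.7 [0.529 0.392 0.16 ]
hook_seat [369.5 148.9] 0.72 [0.544 0.375 0.19 ]
hook_seat [336.3 256.3] 0.48 [0.847 0.016 0.19 ]
fork_tips [364.  180.8] 0.97 [0.547 0.376 0.07 ]
wear_ring [268.9 298.5] 0.87 [ 0.783 -0.118  0.051]
wear_ring [229.  245.2] 0.54 [ 0.576 -0.122  0.051]
dial_indicator [334.2 256.6] 0.58 [0.76  0.096 0.065]
top [0.47  0.026 1.239] [ 0.044 -0.019 -0.999] 362.3586832943149
clip_a_crown [366.3 281.4] 0.58 [ 0.253 -0.348  0.09 ]
clip_a_crown [300.4 222.7] 0.39 [ 0.436 -0.138  0.09 ]
arbor [286.6 158.8] 0.76 [ 0.647 -0.098  0.04 ]
arbor [173.6 138.4] 0.5 [0.709 0.278 0.04 ]
groove_1 [307.8 155.2] 0.97 [ 0.646 -0.155  0.125]
groove_1 [254.9 155.4] 0.82 [0.643 0.009 0.125]
groove_1 [322.4 157.9] 0.74 [ 0.638 -0.201  0.125]
hook_seat [132.4 183.9] 0.64 [0.545 0.362 0.19 ]
fork_tips [140.9 184.4] 0.66 [0.553 0.373 0.07 ]
lantern_ring [172.5 137.3] 0.81 [0.71  0.279 0.054]
wear_ring [292.  122.3] 0.79 [ 0.767 -0.114  0.051]
wear_ring [141.6 184.2] 0.33 [0.555 0.377 0.051]
dial_indicator [229.3 118.1] 0.58 [0.774 0.093 0.065]
(array([ 0.234, -0.498,  0.213]), array([[-0.905,  0.   ,  0.425],
       [-0.425, -0.   , -0.905],
       [-0.   , -1.   ,  0.   ]])) 1.0
```

View pics/s1.png

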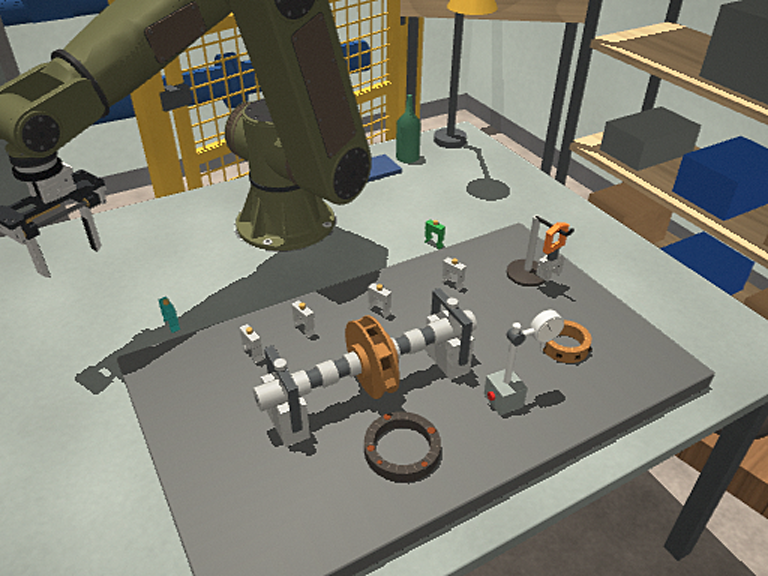

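View pics/t1.png

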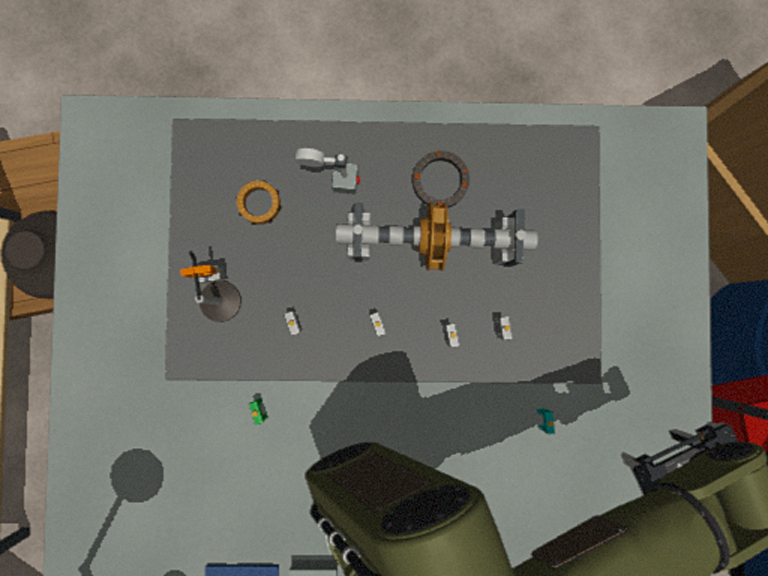

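The pictures show four steel clips in a row (top 1.5x view: 291,322; 377,322; 452,333; 505,327), the green and turquoise look-alikes off the slab, and the fork on the hook at (200,270). Next I'll measure the clips by their brass studs.

```bash
cat > s2.py <<'E'
from h import *
np.set_printoptions(precision=4,suppress=True)
a=snap('scene');b=snap('top')
print(b[214:216,190:198].tolist()[0])
def brass(im):
    hsv=cv2.cvtColor(im,cv2.COLOR_RGB2HSV)
    return cv2.inRange(hsv,(10,90,90),(32,255,255))
def comps(im,box):
    m=brass(im)*0; x0,y0,x1,y1=box; m[y0:y1,x0:x1]=brass(im)[y0:y1,x0:x1]
    n,l,s,c=cv2.connectedComponentsWithStats(m,connectivity=8)
    return [(c[i],s[i,4]) for i in range(1,n) if s[i,4]>=3]
T=comps(b,(180,200,350,240)); S=comps(a,(150,165,320,235))
print('T',T);print('S',S)
w=cv2.inRange(b,(130,130,130),(255,255,255))
for c,n in T:
    X=ray('top',c,.107);print('top ray',X,'scene proj',proj('scene',X),end=' ')
    x,y=int(c[0]),int(c[1]); 
    # crown mask: bright or brass
    m=(w|brass(b))[y-14:y+15,x-10:x+11]
    p=np.argwhere(m>0)[:,::-1]+[x-10,y-14]
    q=np.array([ray('top',t,.1)[:2] for t in p]);u,sv,vt=np.linalg.svd(q-q.mean(0));
    print('ctr',q.mean(0),'ang',np.degrees(np.arctan2(vt[0][1],vt[0][0])),len(p),sv/np.sqrt(len(p))*12**.5)
o=cv2.resize(b[140:240,110:370],None,fx=3,fy=3,interpolation=cv2.INTER_CUBIC);cv2.imwrite('pics/t2.png',o[...,::-1])
E
python3 s2.py
```

```text
[[106, 111, 107], [167, 169, 171], [144, 141, 127], [171, 136, 64], [184, 145, 43], [151, 118, 60], [174, 172, 167], [115, 114, 110]]
T [(array([193.8, 215. ]), np.int32(10)), (array([251.3333, 215.8889]), np.int32(9)), (array([337.8, 218. ]), np.int32(10)), (array([301.875, 223.125]), np.int32(8))]
S [(array([302.6154, 173.6154]), np.int32(13)), (array([252.5, 191. ]), np.int32(16)), (array([201.2143, 203.2143]), np.int32(14)), (array([244.5983, 224.2724]), np.int32(580)), (array([165.6429, 219.5714]), np.int32(14))]
top ray [0.4569 0.1964 0.107 ] scene proj [302.4913 172.9173] ctr [0.4562 0.1963] ang -160.4151689930524 75 [0.047  0.0168]
top ray [0.4561 0.0175 0.107 ] scene proj [252.3641 190.037 ] ctr [0.456  0.0166] ang -158.10080703555101 79 [0.0484 0.0179]
top ray [ 0.4525 -0.2534  0.107 ] scene proj [165.2727 219.1494] ctr [ 0.4514 -0.2531] ang -170.21257653526214 75 [0.0479 0.0176]
top ray [ 0.4353 -0.1406  0.107 ] scene proj [200.5586 202.7127] ctr [ 0.4349 -0.1409] ang -167.10496530584564 79 [0.0484 0.0183]
```

View pics/t2.png

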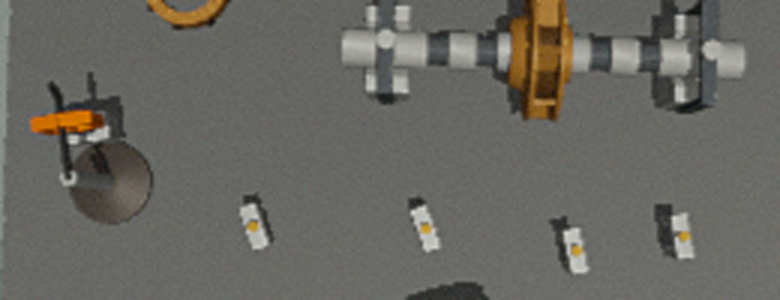

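The crop shows the four grooves as dark bands at crop (437,50), (494,52), (600,54), (650,54). I'll fit the arbor axis and the hook.

```bash
cat > s3.py <<'E'
from h import *
np.set_printoptions(precision=4,suppress=True)
a=snap('scene');b=snap('top')
g=b.astype(int).sum(2)/3
# shaft rows per column (bright white parts)
r=[]
for c in list(range(262,268))+list(range(315,321)):
    col=g[145:172,c]; rows=np.where(col>115)[0]+145; r.append((c,rows.min(),rows.max()))
print(r)
mid=[ray('top',((c),(lo+hi)/2),.125) for c,lo,hi in r]; mid=np.array(mid)
k=np.polyfit(mid[:,1],mid[:,0],1);print('axis x = %.4f*y+%.4f'%tuple(k), 'resid',(mid[:,0]-np.polyval(k,mid[:,1])))
pr=g[154:161].mean(0);print(pr[225:370].astype(int).tolist())
# subpixel edges
pr=g[156:160].mean(0);th=110
e=[i+(th-pr[i])/(pr[i+1]-pr[i]) for i in range(240,345) if (pr[i]-th)*(pr[i+1]-th)<0];print(np.array(e));print([ray('top',(x,157.5),.145)[1].round(4) for x in e])
for n in('groove_1','hook_seat','fork_eye','fork_tips'):
    print(n,'S',[(np.array(d['point']),round(d['confidence'],2)) for d in manip.tip_of('scene',n)],'T',[(np.array(d['point']),round(d['confidence'],2)) for d in manip.tip_of('top',n)])
orange=cv2.inRange(cv2.cvtColor(b,cv2.COLOR_RGB2HSV),(3,140,120),(20,255,255));orange[:,:110]=0;orange[:,155:]=0;orange[:160]=0;orange[200:]=0
p=np.argwhere(orange>0)[:,::-1];q=np.array([ray('top',t,.19)[:2] for t in p]);print('loop',q.mean(0),len(q),cv2.minAreaRect(q.astype(np.float32)*1000))
o=np.hstack([cv2.resize(a[135:200,340:395],None,fx=7,fy=7,interpolation=2),cv2.resize(b[150:215,105:160],None,fx=7,fy=7,interpolation=2)]);cv2.imwrite('pics/h1.png',o[...,::-1])
E
python3 s3.py
```

```text
[(262, np.int64(151), np.int64(162)), (263, np.int64(151), np.int64(162)), (264, np.int64(151), np.int64(162)), (265, np.int64(152), np.int64(162)), (266, np.int64(152), np.int64(162)), (267, np.int64(152), np.int64(162)), (315, np.int64(153), np.int64(163)), (316, np.int64(153), np.int64(163)), (317, np.int64(153), np.int64(163)), (318, np.int64(153), np.int64(163)), (319, np.int64(153), np.int64(164)), (320, np.int64(153), np.int64(164))]
axis x = 0.0132*y+0.6397 resid [ 0.0005  0.0006  0.0007 -0.0008 -0.0007 -0.0006  0.0003  0.0004  0.0005
  0.0006 -0.0009 -0.0008]
[161, 159, 159, 161, 160, 161, 160, 162, 164, 165, 109, 97, 110, 116, 114, 111, 134, 160, 164, 164, 162, 164, 163, 164, 164, 165, 168, 116, 80, 76, 79, 77, 76, 75, 97, 160, 167, 164, 163, 164, 163, 164, 165, 138, 93, 77, 79, 80, 81, 75, 81, 159, 171, 171, 161, 111, 91, 95, 97, 98, 76, 48, 71, 128, 97, 79, 81, 82, 82, 80, 75, 67, 114, 121, 115, 118, 159, 162, 161, 161, 163, 143, 94, 75, 78, 79, 78, 74, 70, 156, 166, 163, 162, 162, 160, 158, 161, 164, 109, 73, 73, 74, 71, 72, 74, 120, 162, 165, 163, 163, 162, 160, 162, 16
[... 671 characters left out ...]
2), (array([207.5, 251.5]), 0.7), (array([335.3, 258. ]), 0.61), (array([225.8, 243.7]), 0.59), (array([253.2, 196.4]), 0.34)] T [(array([321.4, 161.3]), 0.75), (array([254.6, 156.5]), 0.64), (array([272.9, 153.4]), 0.62), (array([129.8, 183.3]), 0.49), (array([287.2, 159.2]), 0.18)]
hook_seat S [(array([369.6, 147.8]), 0.65)] T [(array([128.7, 182.8]), 0.88)]
fork_eye S [(array([369.6, 152.7]), 0.79)] T [(array([133.1, 180.1]), 0.73)]
fork_tips S [(array([363.1, 182.7]), 0.6), (array([252.2, 196.4]), 0.52)] T [(array([142.6, 185.4]), 0.83), (array([251.3, 217.9]), 0.49)]
loop [0.5564 0.3671] 117 ((555.400390625, 368.79791259765625), (19.18726348876953, 58.36569595336914), 7.126992702484131)
```

View pics/h1.png

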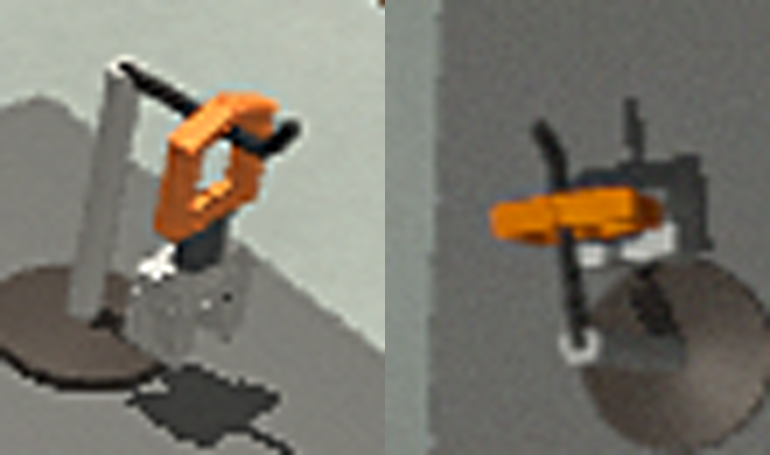

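The hook crop shows the wire running from the post (white cap, lower left in the top view) away from the robot, with the loop hanging across it. Clips and grooves agree with the given sizes. I'll move above the first clip.

{"fn": "apply_moves", "kwargs": {
  "increments": [
    [[0,0,0],[0,-1,0],0],
    [[0,0,0],[0,-1,0],0],
    [[0,0,0],[0,-1,0],0],
    [[0,0,0],[0,-1,0],0],
    [[0,0,0],[0,-1,0],0],
    [[0,0,0],[0,-1,0],0],
    [[0,0,0],[0,-1,0],0],
    [[0,0,0],[0,-0.5,0],0],
    [[-0.735,0,0.937],[0,0,0],0],
    [[-0.735,0,0.937],[0,0,0],0],
    [[-0.735,0,0.937],[0,0,0],0],
    [[-0.735,0,0.937],[0,0,0],0],
    [[-0.735,0,0.937],[0,0,0],0],
    [[-0.735,0,0.937],[0,0,0],0],
    [[-0.735,0,0.937],[0,0,0],0],
    [[-0.735,0,0.937],[0,0,0],0],
    [[-0.735,0,0.937],[0,0,0],0],
    [[-0.735,0,0.937],[0,0,0],0],
    [[-0.735,0,0.937],[0,0,0],0]
  ],
  "force": 25
}}

```text
clock: 3.98
eef_pos: [0.4523, -0.2528, 0.2135]
tcp_rot: [0.542, -0.542, 0.454, -0.454]
force: [0.0, 0.5, 0.3]
gripper_width: 0.0937
```

```bash
cat > go.py <<'E'
# usage: go.py x y z theta_deg : turn units, then shift (tool axes after the turn), units
import sys
from h import *
np.set_printoptions(precision=3,suppress=True)
x,y,z,th=map(float,sys.argv[1:5]);p,R=pose()
c=np.degrees(np.arctan2(R[1,2],R[0,2]));t=np.radians(th)
d=np.array([x,y,z])-p;s,k=np.sin(t),np.cos(t)
print('pos',p,'th',round(c,2),'tilt',R[2],'turn y units',round((c-th)/10,3),'shift',np.array([d[0]*s-d[1]*k,-d[2],d[0]*k+d[1]*s])/.025, 'J',np.array(manip.get_obs()['joint_positions']),'w',manip.get_obs()['gripper_width'],'F',np.array(manip.get_obs()['force']),manip.get_obs()['clock'])
E
python3 go.py .452 -.2534 .079 9.8
python3 - <<'E'
from h import *
b=snap('top');a=snap('scene');g=b.astype(int).sum(2)//3
for c in (264,317,320,350):print(g[146:170,c].tolist())
E
```

```text
pos [ 0.452 -0.253  0.214] th 10.14 tilt [ 0. -1.  0.] turn y units 0.034 shift [ 0.023  5.381 -0.018] J [-0.58   0.229  1.611 -0.     1.302 -0.757] w 0.09370152003467191 F [0.042 0.462 0.344] 3.975
[105, 105, 108, 100, 65, 123, 140, 154, 163, 173, 182, 182, 172, 163, 155, 142, 124, 93, 100, 107, 106, 107, 107, 107]
[103, 102, 104, 103, 106, 108, 105, 125, 147, 158, 165, 179, 186, 175, 169, 157, 149, 140, 116, 99, 110, 107, 102, 107]
[105, 104, 105, 102, 108, 101, 95, 123, 143, 154, 164, 172, 179, 177, 170, 165, 158, 144, 125, 100, 102, 107, 105, 107]
[104, 107, 103, 104, 104, 102, 102, 91, 136, 158, 170, 169, 171, 175, 179, 173, 167, 157, 146, 126, 100, 109, 106, 107]
```

{"fn": "apply_moves", "kwargs": {
  "increments": [
    [[0,0.9,0],[0,0,0],0],
    [[0,0.9,0],[0,0,0],0],
    [[0,0.9,0],[0,0,0],0],
    [[0,0.9,0],[0,0,0],0],
    [[0,0.9,0],[0,0,0],0],
    [[0,0.9,0],[0,0,0],0],
    [[0,0,0],[0,0,0],0.5],
    [[0,0,0],[0,0,0],1],
    [[0,0,0],[0,0,0],1],
    [[0,0,0],[0,0,0],1],
    [[0,0,0],[0,0,0],1],
    [[0,0,0],[0,0,0],1]
  ],
  "force": 25
}}

```text
clock: 5.58
eef_pos: [0.4519, -0.2536, 0.0787]
tcp_rot: [0.542, -0.542, 0.454, -0.454]
force: [0.7, 0.1, 2.5]
gripper_width: 0.0478
```

```bash
python3 go.py .6369 -.2092 .215 -0.76; python3 - <<'E'
from h import *
b=snap('top');a=snap('scene')
o=np.hstack([cv2.resize(a[180:250,125:205],None,fx=5,fy=5,interpolation=2),cv2.resize(b[180:250,300:380],None,fx=5,fy=5,interpolation=2)]);cv2.imwrite('pics/g1.png',o[...,::-1])
E
```

```text
pos [ 0.452 -0.254  0.079] th 10.14 tilt [ 0. -1.  0.] turn y units 1.09 shift [-1.875 -5.451  7.377] J [-0.582  0.386  1.746  0.     1.009 -0.759] w 0.0477573054368411 F [0.691 0.097 2.535] 5.575
```

View pics/g1.png

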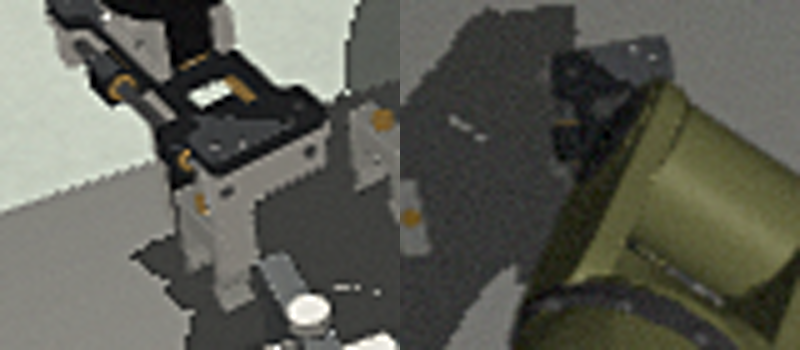

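{"fn": "apply_moves", "kwargs": {
  "increments": [
    [[0,-0.5,0],[0,0,0],1],
    [[0,-1,0],[0,0,0],1],
    [[0,-1,0],[0,0,0],1],
    [[0,-1,0],[0,0,0],1],
    [[0,-1,0],[0,0,0],1],
    [[0,-1,0],[0,0,0],1],
    [[0,-1,0],[0,0,0],1],
    [[0,0,0],[0,0.55,0],1],
    [[0,0,0],[0,0.54,0],1],
    [[-0.94,0,0],[0,0,0],1],
    [[-0.935,0,0],[0,0,0],1],
    [[0,0,0.8],[0,0,0],1],
    [[0,0,0.94],[0,0,0],1],
    [[0,0,0.94],[0,0,0],1],
    [[0,0,0.94],[0,0,0],1],
    [[0,0,0.94],[0,0,0],1],
    [[0,0,0.94],[0,0,0],1],
    [[0,0,0.94],[0,0,0],1],
    [[0,0,0.94],[0,0,0],1],
    [[0,0,0],[0,0,0],1]
  ]
}}

```text
clock: 8.18
eef_pos: [0.6373, -0.2088, 0.2405]
tcp_rot: [0.497, -0.497, 0.504, -0.503]
force: [-0.4, -0.2, -2.2]
gripper_width: 0.0479
```

```bash
python3 go.py .6369 -.2092 .175 -0.76
```

```text
pos [ 0.637 -0.209  0.24 ] th -0.72 tilt [-0.    -1.    -0.001] turn y units 0.004 shift [ 0.015  2.62  -0.017] J [-0.371  0.565  1.085 -0.     1.492 -0.359] w 0.04794053479722101 F [-0.41  -0.18  -2.247] 8.175
```

{"fn": "apply_moves", "kwargs": {
  "increments": [
    [[0,0.8,0],[0,0,0],1],
    [[0,0.9,0],[0,0,0],1],
    [[0,0.7,0],[0,0,0],1],
    [[0,0,0],[0,0,0],1]
  ]
}}

```text
clock: 8.68
eef_pos: [0.6361, -0.209, 0.18]
tcp_rot: [0.496, -0.497, 0.504, -0.503]
force: [-0.2, -0.7, -1.6]
gripper_width: 0.0481
```

```bash
python3 - <<'E'
from h import *
b=snap('top');a=snap('scene')
print(pose()[0])
o=np.hstack([cv2.resize(a[200:275,165:245],None,fx=5,fy=5,interpolation=2),cv2.resize(b[120:195,290:370],None,fx=5,fy=5,interpolation=2)]);cv2.imwrite('pics/g2.png',o[...,::-1])
E
```

```text
[ 0.63691852 -0.20925597  0.18190943]
```

View pics/g2.png

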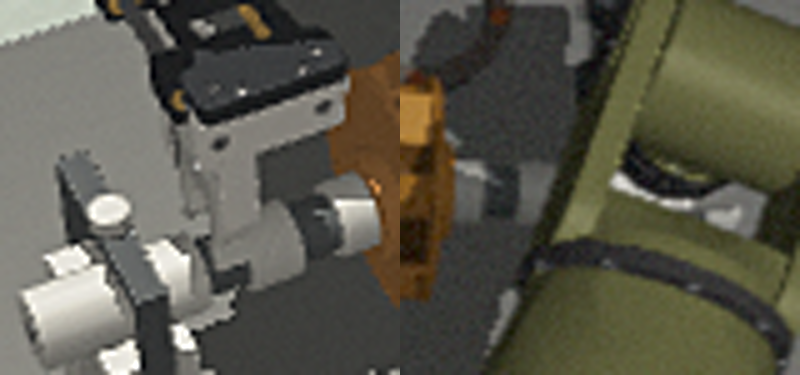

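{"fn": "apply_moves", "kwargs": {
  "increments": [
    [[0,0.3,0],[0,0,0],1],
    [[0,0.2,0],[0,0,0],1],
    [[0,0.1,0],[0,0,0],1],
    [[0,0,0],[0,0,0],1],
    [[0,0,0],[0,0,0],1]
  ]
}}

```text
clock: 9.4
eef_pos: [0.6369, -0.2091, 0.1661]
tcp_rot: [-0.497, 0.497, -0.503, 0.503]
force: [0.3, -0.8, -2.5]
gripper_width: 0.0481
```

{"fn": "apply_moves", "kwargs": {
  "increments": [
    [[0,0.08,0],[0,0,0],1],
    [[0,0.04,0],[0,0,0],1],
    [[0,0,0],[0,0,0],1]
  ]
}}

```text
clock: 9.78
eef_pos: [0.6368, -0.2091, 0.1629]
tcp_rot: [0.497, -0.497, 0.503, -0.503]
force: [-0.2, 0.4, -1.6]
gripper_width: 0.0479
```

{"fn": "apply_moves", "kwargs": {
  "increments": [
    [[0,0.04,0],[0,0,0],1],
    [[0,0,0],[0,0,0],1]
  ]
}}

```text
clock: 10.02
eef_pos: [0.6369, -0.2092, 0.1622]
tcp_rot: [-0.497, 0.497, -0.503, 0.503]
force: [-1.0, -0.0, 1.0]
gripper_width: 0.0478
```

{"fn": "apply_moves", "kwargs": {
  "increments": [
    [[0,0.02,0],[0,0,0],1],
    [[0,0,0],[0,0,0],0.4],
    [[0,0,0],[0,0,0],0.2],
    [[0,0,0],[0,0,0],0],
    [[0,0,0],[0,0,0],0],
    [[0,-0.5,0],[0,0,0],0],
    [[0,-1,0],[0,0,0],0],
    [[0,-1,0],[0,0,0],0],
    [[0,-1,0],[0,0,0],0],
    [[0,0,0],[0,0,0],0]
  ]
}}

```text
clock: 11.28
eef_pos: [0.6374, -0.2094, 0.2516]
tcp_rot: [-0.497, 0.496, -0.502, 0.505]
force: [0.3, -0.9, -0.7]
gripper_width: 0.094
```

```bash
python3 go.py .4349 -.1408 .255 12.9; python3 - <<'E'
from h import *
a=snap('scene');b=snap('top')
for n in('clip_a_crown','clip_a_bore'): print([(d['point'],round(d['confidence'],2)) for d in manip.tip_of('scene',n)])
print('expect crown',proj('scene',[.6369,-.2092,.1736]))
o=np.hstack([cv2.resize(a[180:255,165:245],None,fx=5,fy=5,interpolation=2),cv2.resize(b[120:195,290:370],None,fx=5,fy=5,interpolation=2)]);cv2.imwrite('pics/g3.png',o[...,::-1])
E
```

```text
pos [ 0.637 -0.209  0.252] th -0.76 tilt [ 0.002 -1.     0.004] turn y units -1.366 shift [-4.481 -0.136 -7.284] J [-0.372  0.557  1.072 -0.     1.508 -0.359] w 0.0940225232799535 F [ 0.315 -0.917 -0.66 ] 11.275
[([201.4, 209.5], 0.65), ([110.9, 204.5], 0.49)]
[([201.5, 213.2], 0.72), ([114.4, 209.9], 0.61), ([301.4, 187.2], 0.34)]
expect crown [206.60780507 238.04438323]
```

View pics/g3.png

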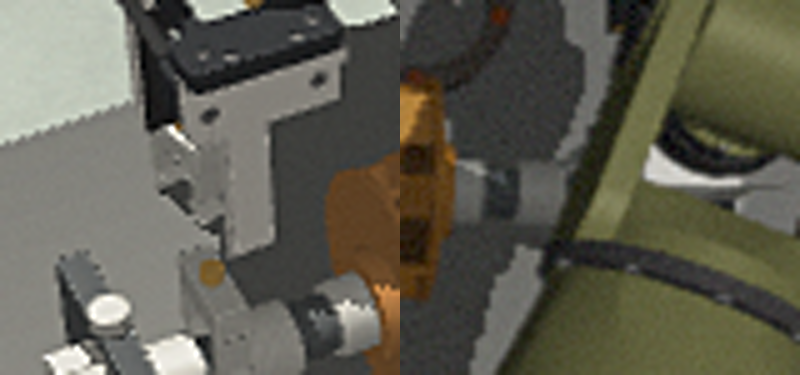

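The clip stands astride the groove upright (stud at scene px 207,234, as expected). Next clip.

{"fn": "apply_moves", "kwargs": {
  "increments": [
    [[0,0,0],[0,-0.683,0],0],
    [[0,0,0],[0,-0.683,0],0],
    [[-0.56,0,-0.91],[0,0,0],0],
    [[-0.56,0,-0.91],[0,0,0],0],
    [[-0.56,0,-0.91],[0,0,0],0],
    [[-0.56,0,-0.91],[0,0,0],0],
    [[-0.56,0,-0.91],[0,0,0],0],
    [[-0.56,0,-0.91],[0,0,0],0],
    [[-0.56,0,-0.91],[0,0,0],0],
    [[-0.56,0,-0.91],[0,0,0],0],
    [[0,1,0],[0,0,0],0],
    [[0,1,0],[0,0,0],0],
    [[0,1,0],[0,0,0],0],
    [[0,1,0],[0,0,0],0],
    [[0,0,0],[0,0,0],0]
  ]
}}

```text
clock: 13.35
eef_pos: [0.4334, -0.1402, 0.1473]
tcp_rot: [-0.553, 0.553, -0.442, 0.439]
force: [0.1, 0.5, -0.1]
gripper_width: 0.0937
```

```bash
python3 go.py .4349 -.1408 .079 12.9
```

```text
pos [ 0.433 -0.14   0.147] th 12.9 tilt [-0.002 -1.    -0.003] turn y units -0.0 shift [0.038 2.731 0.054] J [-0.393  0.163  1.853  0.     1.129 -0.618] w 0.09369761738512954 F [ 0.128  0.527 -0.052] 13.35
```

{"fn": "apply_moves", "kwargs": {
  "increments": [
    [[0.03,0.9,0.04],[0,0,0],0],
    [[0,0.9,0],[0,0,0],0],
    [[0,0.95,0],[0,0,0],0],
    [[0,0,0],[0,0,0],0.5],
    [[0,0,0],[0,0,0],1],
    [[0,0,0],[0,0,0],1],
    [[0,0,0],[0,0,0],1],
    [[0,0,0],[0,0,0],1],
    [[0,0,0],[0,0,0],1]
  ]
}}

```text
clock: 14.48
eef_pos: [0.4357, -0.1411, 0.0805]
tcp_rot: [0.553, -0.553, 0.44, -0.441]
force: [1.1, 0.4, 2.3]
gripper_width: 0.0475
```

```bash
python3 go.py .6375 -.1592 .24 -0.76
```

```text
pos [ 0.436 -0.141  0.08 ] th 12.9 tilt [ 0. -1.  0.] turn y units 1.366 shift [ 0.616 -6.382  8.08 ] J [-0.393  0.265  1.909  0.     0.967 -0.618] w 0.047515711355737775 F [1.113 0.391 2.309] 14.475
```

{"fn": "apply_moves", "kwargs": {
  "increments": [
    [[0,-0.4,0],[0,0,0],1],
    [[0,-1,0],[0,0,0],1],
    [[0,-1,0],[0,0,0],1],
    [[0,-1,0],[0,0,0],1],
    [[0,-1,0],[0,0,0],1],
    [[0,-1,0],[0,0,0],1],
    [[0,-1,0],[0,0,0],1],
    [[0,0,0],[0,0.683,0],1],
    [[0,0,0],[0,0.683,0],1],
    [[0.3,0,0],[0,0,0],1],
    [[0.3,0,0.88],[0,0,0],1],
    [[0,0,0.9],[0,0,0],1],
    [[0,0,0.9],[0,0,0],1],
    [[0,0,0.9],[0,0,0],1],
    [[0,0,0.9],[0,0,0],1],
    [[0,0,0.9],[0,0,0],1],
    [[0,0,0.9],[0,0,0],1],
    [[0,0,0.9],[0,0,0],1],
    [[0,0,0.9],[0,0,0],1],
    [[0,0,0],[0,0,0],1]
  ]
}}

```text
clock: 16.98
eef_pos: [0.6378, -0.1591, 0.2393]
tcp_rot: [0.497, -0.498, 0.503, -0.502]
force: [-0.4, 0.2, -1.9]
gripper_width: 0.0476
```

```bash
python3 go.py .6375 -.1592 .166 -0.76
```

```text
pos [ 0.638 -0.159  0.239] th -0.59 tilt [-0.    -1.    -0.001] turn y units 0.017 shift [ 0.003  2.933 -0.013] J [-0.3    0.533  1.137 -0.     1.474 -0.29 ] w 0.04764953463116776 F [-0.4    0.229 -1.916] 16.975
```

{"fn": "apply_moves", "kwargs": {
  "increments": [
    [[0,0.9,0],[0,0,0],1],
    [[0,0.9,0],[0,0,0],1],
    [[0,0.7,0],[0,0,0],1],
    [[0,0.4,0],[0,0,0],1],
    [[0,0,0],[0,0,0],1],
    [[0,0,0],[0,0,0],1]
  ]
}}

```text
clock: 17.73
eef_pos: [0.6376, -0.1589, 0.1686]
tcp_rot: [-0.497, 0.497, -0.503, 0.504]
force: [0.7, 0.1, -1.8]
gripper_width: 0.0481
```

{"fn": "apply_moves", "kwargs": {
  "increments": [
    [[0,0.08,0],[0,0,0],1],
    [[0,0.04,0],[0,0,0],1],
    [[0,0,0],[0,0,0],1]
  ]
}}

```text
clock: 18.1
eef_pos: [0.6374, -0.1588, 0.1648]
tcp_rot: [-0.497, 0.497, -0.503, 0.503]
force: [0.5, 0.6, -1.9]
gripper_width: 0.0479
```

{"fn": "apply_moves", "kwargs": {
  "increments": [
    [[0,0.04,0],[0,0,0],1],
    [[0,0,0],[0,0,0],1]
  ]
}}

```text
clock: 18.35
eef_pos: [0.6375, -0.1588, 0.164]
tcp_rot: [-0.497, 0.497, -0.503, 0.504]
force: [-0.9, -0.1, 1.8]
gripper_width: 0.0474
```

{"fn": "apply_moves", "kwargs": {
  "increments": [
    [[0,0,0],[0,0,0],0.4],
    [[0,0,0],[0,0,0],0.2],
    [[0,0,0],[0,0,0],0],
    [[0,0,0],[0,0,0],0],
    [[0,-0.5,0],[0,0,0],0],
    [[0,-1,0],[0,0,0],0],
    [[0,-1,0],[0,0,0],0],
    [[0,-1,0],[0,0,0],0],
    [[0,0,0],[0,0,0],0]
  ]
}}

```text
clock: 19.48
eef_pos: [0.6379, -0.1589, 0.2538]
tcp_rot: [-0.497, 0.496, -0.502, 0.505]
force: [0.3, -0.2, -0.5]
gripper_width: 0.0942
```

```bash
python3 go.py .4561 .0172 .25 21.9
```

```text
pos [ 0.638 -0.159  0.254] th -0.76 tilt [ 0.001 -1.     0.004] turn y units -2.266 shift [-9.249  0.152 -4.121] J [-0.3    0.523  1.119 -0.     1.496 -0.287] w 0.09415976217609065 F [ 0.254 -0.218 -0.504] 19.475
```

{"fn": "apply_moves", "kwargs": {
  "increments": [
    [[0,0,0],[0,-0.755,0],0],
    [[0,0,0],[0,-0.755,0],0],
    [[0,0,0],[0,-0.756,0],0],
    [[-0.925,0,-0.412],[0,0,0],0],
    [[-0.925,0,-0.412],[0,0,0],0],
    [[-0.925,0,-0.412],[0,0,0],0],
    [[-0.925,0,-0.412],[0,0,0],0],
    [[-0.925,0,-0.412],[0,0,0],0],
    [[-0.925,0,-0.412],[0,0,0],0],
    [[-0.925,0,-0.412],[0,0,0],0],
    [[-0.925,0,-0.412],[0,0,0],0],
    [[-0.925,0,-0.412],[0,0,0],0],
    [[-0.925,0,-0.412],[0,0,0],0],
    [[0,1,0],[0,0,0],0],
    [[0,1,0],[0,0,0],0],
    [[0,1,0],[0,0,0],0],
    [[0,1,0],[0,0,0],0],
    [[0,0,0],[0,0,0],0],
    [[0,0,0],[0,0,0],0]
  ]
}}

```text
clock: 21.85
eef_pos: [0.4557, 0.0174, 0.1518]
tcp_rot: [0.586, -0.586, 0.396, -0.396]
force: [-0.1, -0.5, 1.2]
gripper_width: 0.0936
```

```bash
python3 go.py .4561 .0172 .079 21.9
```

```text
pos [0.456 0.017 0.152] th 21.9 tilt [ 0. -1.  0.] turn y units 0.0 shift [0.012 2.914 0.011] J [-0.042  0.156  1.85   0.     1.135 -0.425] w 0.09356173468754624 F [-0.109 -0.548  1.211] 21.85
```

{"fn": "apply_moves", "kwargs": {
  "increments": [
    [[0,0.97,0],[0,0,0],0],
    [[0,0.97,0],[0,0,0],0],
    [[0,0.97,0],[0,0,0],0],
    [[0,0,0],[0,0,0],0.5],
    [[0,0,0],[0,0,0],1],
    [[0,0,0],[0,0,0],1],
    [[0,0,0],[0,0,0],1],
    [[0,0,0],[0,0,0],1],
    [[0,0,0],[0,0,0],1]
  ]
}}

```text
clock: 22.98
eef_pos: [0.4557, 0.0174, 0.0788]
tcp_rot: [0.586, -0.586, 0.396, -0.396]
force: [-0.3, -0.3, 3.3]
gripper_width: 0.0479
```

```bash
python3 go.py .639 -.0432 .24 -0.76
```

```text
pos [0.456 0.017 0.079] th 21.9 tilt [ 0.    -1.     0.001] turn y units 2.266 shift [ 2.325 -6.45   7.363] J [-0.042  0.264  1.915  0.     0.962 -0.425] w 0.0478758550052202 F [-0.296 -0.325  3.322] 22.975
```

{"fn": "apply_moves", "kwargs": {
  "increments": [
    [[0,-0.45,0],[0,0,0],1],
    [[0,-1,0],[0,0,0],1],
    [[0,-1,0],[0,0,0],1],
    [[0,-1,0],[0,0,0],1],
    [[0,-1,0],[0,0,0],1],
    [[0,-1,0],[0,0,0],1],
    [[0,-1,0],[0,0,0],1],
    [[0,0,0],[0,0.755,0],1],
    [[0,0,0],[0,0.755,0],1],
    [[0,0,0],[0,0.756,0],1],
    [[0.29,0,0.92],[0,0,0],1],
    [[0.29,0,0.92],[0,0,0],1],
    [[0.29,0,0.92],[0,0,0],1],
    [[0.29,0,0.92],[0,0,0],1],
    [[0.29,0,0.92],[0,0,0],1],
    [[0.29,0,0.92],[0,0,0],1],
    [[0.29,0,0.92],[0,0,0],1],
    [[0.29,0,0.92],[0,0,0],1],
    [[0,0,0],[0,0,0],1],
    [[0,0,0],[0,0,0],1]
  ]
}}

```text
clock: 25.48
eef_pos: [0.6382, -0.0429, 0.2398]
tcp_rot: [0.497, -0.497, 0.503, -0.503]
force: [-0.5, -0.0, -1.4]
gripper_width: 0.0475
```

```bash
python3 go.py .639 -.0432 .166 -0.76
```

```text
pos [ 0.638 -0.043  0.24 ] th -0.75 tilt [-0. -1. -0.] turn y units 0.001 shift [0.012 2.954 0.031] J [-0.124  0.489  1.2    0.     1.453 -0.111] w 0.047508687182814376 F [-0.529 -0.031 -1.442] 25.475
```

{"fn": "apply_moves", "kwargs": {
  "increments": [
    [[0,0.9,0.02],[0,0,0],1],
    [[0,0.9,0],[0,0,0],1],
    [[0,0.7,0],[0,0,0],1],
    [[0,0.4,0],[0,0,0],1],
    [[0,0,0],[0,0,0],1],
    [[0,0,0],[0,0,0],1]
  ]
}}

```text
clock: 26.22
eef_pos: [0.6395, -0.0431, 0.1681]
tcp_rot: [-0.497, 0.496, -0.503, 0.504]
force: [0.6, 0.4, -1.5]
gripper_width: 0.0475
```

{"fn": "apply_moves", "kwargs": {
  "increments": [
    [[0,0.08,0],[0,0,0],1],
    [[0,0.04,0],[0,0,0],1],
    [[0,0,0],[0,0,0],1]
  ]
}}

```text
clock: 26.6
eef_pos: [0.6392, -0.0431, 0.1642]
tcp_rot: [0.497, -0.497, 0.503, -0.503]
force: [-0.2, 0.1, -1.0]
gripper_width: 0.0476
```

{"fn": "apply_moves", "kwargs": {
  "increments": [
    [[0,0.05,0],[0,0,0],1],
    [[0,0,0],[0,0,0],1]
  ]
}}

```text
clock: 26.85
eef_pos: [0.6394, -0.0431, 0.163]
tcp_rot: [-0.497, 0.497, -0.503, 0.503]
force: [-0.1, -0.2, -1.0]
gripper_width: 0.048
```

{"fn": "apply_moves", "kwargs": {
  "increments": [
    [[0,0.05,0],[0,0,0],1],
    [[0,0,0],[0,0,0],1]
  ]
}}

```text
clock: 27.1
eef_pos: [0.6395, -0.0431, 0.1621]
tcp_rot: [-0.497, 0.496, -0.503, 0.504]
force: [0.8, 0.0, 2.4]
gripper_width: 0.0481
```

{"fn": "apply_moves", "kwargs": {
  "increments": [
    [[0,0,0],[0,0,0],0.4],
    [[0,0,0],[0,0,0],0.2],
    [[0,0,0],[0,0,0],0],
    [[0,0,0],[0,0,0],0],
    [[0,-0.5,0],[0,0,0],0],
    [[0,-1,0],[0,0,0],0],
    [[0,-1,0],[0,0,0],0],
    [[0,-1,0],[0,0,0],0],
    [[0,0,0],[0,0,0],0],
    [[0,0,0],[0,0,0],0]
  ]
}}

```text
clock: 28.35
eef_pos: [0.639, -0.043, 0.2483]
tcp_rot: [0.496, -0.497, 0.504, -0.503]
force: [-0.1, 0.1, -0.3]
gripper_width: 0.0936
```

```bash
python3 go.py .4565 .1963 .25 19.6
```

```text
pos [ 0.639 -0.043  0.248] th -0.76 tilt [-0.    -1.    -0.001] turn y units -2.036 shift [-11.467  -0.066  -3.665] J [-0.124  0.487  1.184  0.     1.472 -0.111] w 0.09360297556806295 F [-0.148  0.061 -0.324] 28.35
```

{"fn": "apply_moves", "kwargs": {
  "increments": [
    [[0,0,0],[0,-0.679,0],0],
    [[0,0,0],[0,-0.679,0],0],
    [[0,0,0],[0,-0.678,0],0],
    [[-0.956,0,-0.305],[0,0,0],0],
    [[-0.956,0,-0.305],[0,0,0],0],
    [[-0.956,0,-0.305],[0,0,0],0],
    [[-0.956,0,-0.305],[0,0,0],0],
    [[-0.956,0,-0.305],[0,0,0],0],
    [[-0.956,0,-0.305],[0,0,0],0],
    [[-0.956,0,-0.305],[0,0,0],0],
    [[-0.956,0,-0.305],[0,0,0],0],
    [[-0.956,0,-0.305],[0,0,0],0],
    [[-0.956,0,-0.305],[0,0,0],0],
    [[-0.956,0,-0.305],[0,0,0],0],
    [[-0.956,0,-0.305],[0,0,0],0],
    [[0,1,0],[0,0,0],0],
    [[0,1,0],[0,0,0],0],
    [[0,1,0],[0,0,0],0],
    [[0,1,0],[0,0,0],0],
    [[0,0,0],[0,0,0],0]
  ]
}}

```text
clock: 30.85
eef_pos: [0.4556, 0.1963, 0.1476]
tcp_rot: [-0.577, 0.579, -0.408, 0.407]
force: [0.6, -0.3, 0.3]
gripper_width: 0.0937
```

```bash
python3 go.py .4565 .1963 .079 19.6
```

```text
pos [0.456 0.196 0.148] th 19.61 tilt [-0.    -1.    -0.004] turn y units 0.001 shift [0.011 2.743 0.033] J [ 0.333  0.25   1.746 -0.     1.149 -0.009] w 0.09374123891219682 F [ 0.572 -0.251  0.294] 30.85
```

{"fn": "apply_moves", "kwargs": {
  "increments": [
    [[0,0.92,0.02],[0,0,0],0],
    [[0,0.92,0],[0,0,0],0],
    [[0,0.92,0],[0,0,0],0],
    [[0,0,0],[0,0,0],0.5],
    [[0,0,0],[0,0,0],1],
    [[0,0,0],[0,0,0],1],
    [[0,0,0],[0,0,0],1],
    [[0,0,0],[0,0,0],1],
    [[0,0,0],[0,0,0],1]
  ]
}}

```text
clock: 31.98
eef_pos: [0.4575, 0.1966, 0.0805]
tcp_rot: [0.578, -0.578, 0.408, -0.408]
force: [-0.1, -0.5, 2.8]
gripper_width: 0.0477
```

```bash
python3 go.py .6395 .0067 .24 -0.76
```

```text
pos [0.457 0.197 0.08 ] th 19.6 tilt [-0.    -1.     0.001] turn y units 2.036 shift [ 7.5   -6.381  7.381] J [ 0.332  0.344  1.801  0.     0.996 -0.01 ] w 0.04768455408960007 F [-0.109 -0.47   2.773] 31.975
```

{"fn": "apply_moves", "kwargs": {
  "increments": [
    [[0,-0.4,0],[0,0,0],1],
    [[0,-1,0],[0,0,0],1],
    [[0,-1,0],[0,0,0],1],
    [[0,-1,0],[0,0,0],1],
    [[0,-1,0],[0,0,0],1],
    [[0,-1,0],[0,0,0],1],
    [[0,-1,0],[0,0,0],1],
    [[0,0,0],[0,0.679,0],1],
    [[0,0,0],[0,0.679,0],1],
    [[0,0,0],[0,0.678,0],1],
    [[0.937,0,0.922],[0,0,0],1],
    [[0.937,0,0.922],[0,0,0],1],
    [[0.937,0,0.922],[0,0,0],1],
    [[0.937,0,0.922],[0,0,0],1],
    [[0.937,0,0.922],[0,0,0],1],
    [[0.937,0,0.922],[0,0,0],1],
    [[0.937,0,0.922],[0,0,0],1],
    [[0.937,0,0.922],[0,0,0],1],
    [[0,0,0],[0,0,0],1],
    [[0,0,0],[0,0,0],1]
  ]
}}

```text
clock: 34.48
eef_pos: [0.6388, 0.0071, 0.2402]
tcp_rot: [0.497, -0.497, 0.503, -0.503]
force: [1.2, 0.9, -1.5]
gripper_width: 0.0479
```

```bash
python3 go.py .6395 .0067 .166 -0.76
```

```text
pos [0.639 0.007 0.24 ] th -0.75 tilt [-0.    -1.    -0.001] turn y units 0.001 shift [0.016 2.97  0.028] J [-0.046  0.487  1.202  0.     1.453 -0.033] w 0.047923270589322345 F [ 1.177  0.876 -1.534] 34.475
```

{"fn": "apply_moves", "kwargs": {
  "increments": [
    [[0.02,0.9,0.02],[0,0,0],1],
    [[0,0.9,0],[0,0,0],1],
    [[0,0.7,0],[0,0,0],1],
    [[0,0.4,0],[0,0,0],1],
    [[0,0,0],[0,0,0],1],
    [[0,0,0],[0,0,0],1]
  ]
}}

```text
clock: 35.22
eef_pos: [0.64, 0.0063, 0.1686]
tcp_rot: [-0.497, 0.496, -0.503, 0.504]
force: [0.3, 0.8, -1.3]
gripper_width: 0.0477
```

{"fn": "apply_moves", "kwargs": {
  "increments": [
    [[0,0.08,0],[0,0,0],1],
    [[0,0.04,0],[0,0,0],1],
    [[0,0,0],[0,0,0],1]
  ]
}}

```text
clock: 35.6
eef_pos: [0.64, 0.0062, 0.1651]
tcp_rot: [-0.497, 0.496, -0.503, 0.504]
force: [1.6, -0.2, -0.3]
gripper_width: 0.0478
```

{"fn": "apply_moves", "kwargs": {
  "increments": [
    [[0,0.05,0],[0,0,0],1],
    [[0,0,0],[0,0,0],1]
  ]
}}

```text
clock: 35.85
eef_pos: [0.6401, 0.0062, 0.1639]
tcp_rot: [-0.497, 0.496, -0.503, 0.504]
force: [3.7, 0.4, 2.1]
gripper_width: 0.0479
```

{"fn": "apply_moves", "kwargs": {
  "increments": [
    [[0,0,0.02],[0,0,0],1],
    [[0,0,0],[0,0,0],0.4],
    [[0,0,0],[0,0,0],0.2],
    [[0,0,0],[0,0,0],0],
    [[0,0,0],[0,0,0],0],
    [[0,-0.5,0],[0,0,0],0],
    [[0,-1,0],[0,0,0],0],
    [[0,-1,0],[0,0,0],0],
    [[0,-1,0],[0,0,0],0],
    [[0,-1,0],[0,0,0],0],
    [[-1,0,0],[0,-1,0],0],
    [[-1,0,0],[0,-1,0],0],
    [[-1,0,0],[0,-1,0],0],
    [[-1,0,0],[0,-1,0],0],
    [[0,0,0],[0,-1,0],0],
    [[0,0,0],[0,-1,0],0],
    [[0,0,0],[0,-1,0],0],
    [[0,0,0],[0,-1,0],0],
    [[0,0,0],[0,-1,0],0],
    [[0,0,0],[0,0,0],0]
  ]
}}

```text
clock: 38.35
eef_pos: [0.6161, 0.1014, 0.2768]
tcp_rot: [0.707, -0.707, 0.005, -0.005]
force: [-0.2, -0.2, -0.2]
gripper_width: 0.0939
```

```bash
cat > s4.py <<'E'
from h import *
np.set_printoptions(precision=4,suppress=True)
a=snap('scene');b=snap('top')
for n in('hook_seat','fork_eye','fork_tips'):
    print(n,'S',[(np.array(d['point']),round(d['confidence'],2)) for d in manip.tip_of('scene',n)],'T',[(np.array(d['point']),round(d['confidence'],2)) for d in manip.tip_of('top',n)])
print('t1 ref: loop px top (133,180)')
o=cv2.resize(a[120:280,180:400],None,fx=3.5,fy=3.5,interpolation=2);cv2.imwrite('pics/k1.png',o[...,::-1])
o=cv2.resize(b[130:230,110:350],None,fx=3.3,fy=3.3,interpolation=2);cv2.imwrite('pics/k2.png',o[...,::-1])
E
python3 s4.py; python3 go.py .5556 .3671 .3 90
```

```text
hook_seat S [(array([282., 221.]), 0.72), (array([370.2, 148.5]), 0.55)] T [(array([131.6, 182.7]), 0.63)]
fork_eye S [(array([371.3, 153.5]), 0.96)] T [(array([129.4, 182.8]), 0.82)]
fork_tips S [(array([363.1, 179.3]), 0.78), (array([283.9, 220.6]), 0.49)] T [(array([140.4, 185.1]), 0.66)]
t1 ref: loop px top (133,180)
pos [0.616 0.101 0.276] th 89.19 tilt [-0. -1. -0.] turn y units -0.081 shift [-2.418 -0.961 10.631] J [ 0.104  0.435  1.194 -0.     1.512 -1.452] w 0.09405050714723233 F [-0.007 -0.362  0.248] 38.75
```

View pics/k1.png

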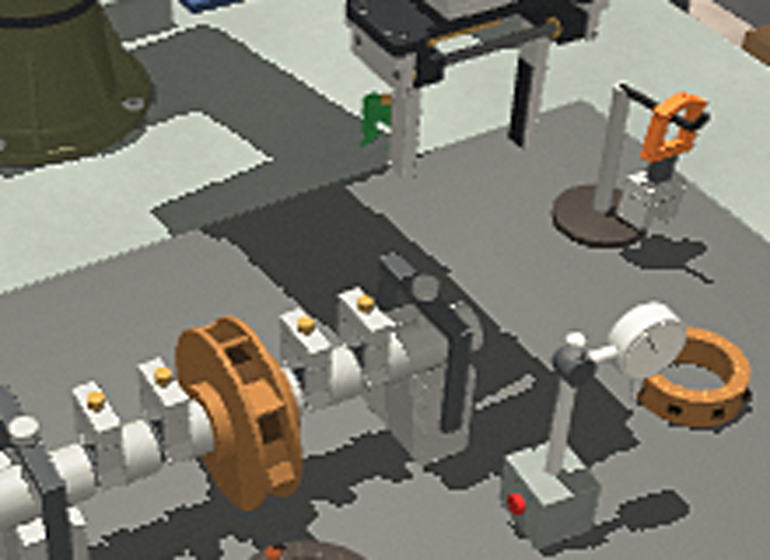

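View pics/k2.png

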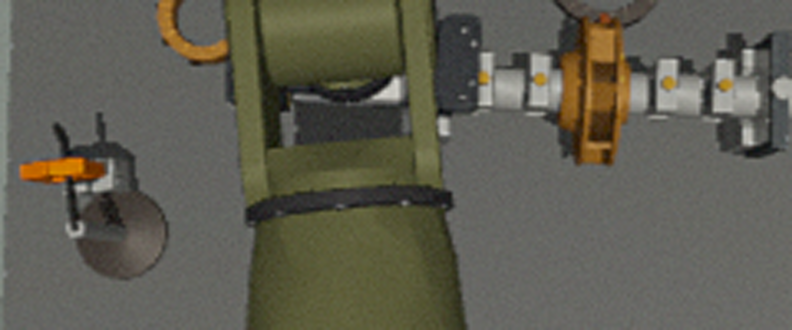

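Scene and top views show all four clips upright astride their grooves (scene studs at crop (96,400), (163,376), (306,323), (366,302)), and the fork still hangs on the hook. Measuring studs, hook and loop.

```bash
cat > s5.py <<'E'
from h import *
from s2 import brass
np.set_printoptions(precision=4,suppress=True)
a=snap('scene');b=snap('top')
def comps(im,box,lo,hi):
    m=brass(im)*0; x0,y0,x1,y1=box; m[y0:y1,x0:x1]=brass(im)[y0:y1,x0:x1]
    n,l,s,c=cv2.connectedComponentsWithStats(m,connectivity=8)
    return sorted([tuple(c[i]) for i in range(1,n) if lo<=s[i,4]<=hi])
T=comps(b,(240,148,345,162),3,40);S=comps(a,(190,195,300,245),3,40);print(T,S)
for t in T: print('top',ray('top',t,.191),end=' ')
print()
for t in S: print('scene',ray('scene',t,.191),end=' ')
print()
p,t=ray('top',(132.1,199.4),.189),ray('top',(127.9,168.8),.205);d=(p-t)[:2];print('post',p,'tip',t,'len',np.linalg.norm(d),'seat est',p[:2]-d/np.linalg.norm(d)*.045,'wire ang',np.degrees(np.arctan2(d[1],d[0])))
def org(im,box):
    h=cv2.inRange(cv2.cvtColor(im,cv2.COLOR_RGB2HSV),(3,140,100),(20,255,255))*1;m=h*0;x0,y0,x1,y1=box;m[y0:y1,x0:x1]=h[y0:y1,x0:x1]
    return np.argwhere(m>0)[:,::-1]
q1,q2=org(b,(105,160,150,200)),org(a,(345,135,390,180))
print('orange top',q1.mean(0),q1.min(0),q1.max(0),'scene',q2.mean(0),q2.min(0),q2.max(0),'tri',tri([('top',q1.mean(0)),('scene',q2.mean(0))]))
w=np.array([ray('top',x,.195)[:2] for x in q1]);u,s,v=np.linalg.svd(w-w.mean(0));print(w.mean(0),np.degrees(np.arctan2(v[0][1],v[0][0])),s/np.sqrt(len(w))*12**.5)
for r in range(q1[:,1].min(),q1[:,1].max()+1):
    xs=q1[q1[:,1]==r][:,0];print(r,xs.min(),xs.max(),end='; ')
E
sed -i 's/^a=snap.*$/if __name__!="__main__": raise SystemExit/' s2.py; python3 - <<'E'
s=open('s5.py').read().replace("from s2 import brass\n","def brass(im): return cv2.inRange(cv2.cvtColor(im,cv2.COLOR_RGB2HSV),(10,90,90),(32,255,255))\n");open('s5.py','w').write(s)
E
python3 s5.py
```

```text
[(np.float64(240.0), np.float64(155.0)), (np.float64(255.9090909090909), np.float64(153.36363636363637)), (np.float64(273.5), np.float64(153.5)), (np.float64(312.25), np.float64(154.66666666666666)), (np.float64(329.5833333333333), np.float64(155.25))] [(np.float64(207.0), np.float64(233.71428571428572)), (np.float64(226.1), np.float64(226.8)), (np.float64(267.0), np.float64(212.33333333333334)), (np.float64(284.0), np.float64(206.21052631578948))]
top [0.6335 0.0531 0.191 ] top [0.6389 0.0069 0.191 ] top [ 0.6392 -0.0443  0.191 ] top [ 0.6374 -0.1576  0.191 ] top [ 0.6364 -0.2083  0.191 ] 
scene [ 0.6406 -0.2087  0.191 ] scene [ 0.6412 -0.1585  0.191 ] scene [ 0.6437 -0.0452  0.191 ] scene [0.6444 0.0048 0.191 ] 
post [0.5008 0.362  0.189 ] tip [0.5873 0.371  0.205 ] len 0.08696365523607616 seat est [0.5455 0.3666] wire ang -174.04719041280046
orange top [129.0884 181.0544] [117 178] [142 184] scene [370.875  156.2969] [362 147] [381 165] tri [0.5545 0.3775 0.169 ]
[0.5532 0.37  ] -86.24476652547072 [0.0703 0.017 ]
178 126 136; 179 120 141; 180 117 142; 181 117 142; 182 117 142; 183 117 141; 184 117 129;
```

```bash
python3 go.py .554 .371 .157 95; python3 - <<'E'
from h import *
print(ray('top',(116.5,181),.19),ray('top',(142.5,181),.139),ray('top',(129,181),.169),ray('scene',(370.9,156.3),.169),ray('scene',(362,156),.169),ray('scene',(381,156),.169))
E
```

```text
pos [0.616 0.101 0.276] th 89.21 tilt [-0. -1.  0.] turn y units -0.579 shift [-1.532  4.758 10.961] J [ 0.104  0.436  1.194  0.     1.512 -1.453] w 0.09415495158539944 F [-0.806  0.475 -0.211] 38.85
[0.5532617  0.40768831 0.19      ] [0.55831663 0.34817288 0.139     ] [0.55539841 0.37884317 0.169     ] [0.55431992 0.37618283 0.169     ] [0.53995356 0.3533416  0.169     ] [0.56796369 0.40443789 0.169     ]
```

{"fn": "apply_moves", "kwargs": {
  "increments": [
    [[0,0,0],[0,-0.579,0],0],
    [[-0.128,0,0.926],[0,0,0],0],
    [[-0.128,0,0.926],[0,0,0],0],
    [[-0.128,0,0.926],[0,0,0],0],
    [[-0.128,0,0.926],[0,0,0],0],
    [[-0.128,0,0.926],[0,0,0],0],
    [[-0.128,0,0.926],[0,0,0],0],
    [[-0.128,0,0.926],[0,0,0],0],
    [[-0.128,0,0.926],[0,0,0],0],
    [[-0.128,0,0.926],[0,0,0],0],
    [[-0.128,0,0.926],[0,0,0],0],
    [[-0.128,0,0.926],[0,0,0],0],
    [[-0.128,0,0.926],[0,0,0],0],
    [[0,0,0],[0,0,0],0],
    [[0,0.6,0],[0,0,0],0],
    [[0,0.6,0],[0,0,0],0],
    [[0,0.6,0],[0,0,0],0],
    [[0,0,0],[0,0,0],0]
  ]
}}

```text
clock: 41.1
eef_pos: [0.5532, 0.3741, 0.2292]
tcp_rot: [-0.706, 0.707, 0.03, -0.032]
force: [-0.5, -0.2, 0.3]
gripper_width: 0.0941
```

```bash
python3 go.py .554 .375 .157 95;python3 - <<'E'
from h import *
a=snap('scene');b=snap('top')
o=np.hstack([cv2.resize(a[115:195,325:405],None,fx=5,fy=5,interpolation=2),cv2.resize(b[140:220,90:170],None,fx=5,fy=5,interpolation=2)]);cv2.imwrite('pics/f1.png',o[...,::-1])
E
```

```text
pos [0.553 0.374 0.229] th 95.0 tilt [-0.002 -1.    -0.001] turn y units 0.0 shift [0.036 2.888 0.031] J [ 0.54   0.564  1.112 -0.     1.468 -1.118] w 0.09414789861849863 F [-0.472 -0.184  0.334] 41.1
```

View pics/f1.png

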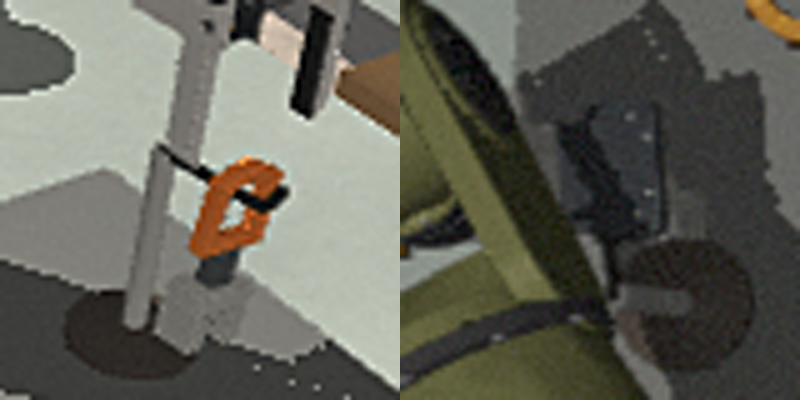

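The view shows the open jaws (tips at crop (185,145) and (305,110)) above and either side of the hanging loop at (235,205). Descending to grasp.

{"fn": "apply_moves", "kwargs": {
  "increments": [
    [[0,0.9,0],[0,0,0],0],
    [[0,0.9,0],[0,0,0],0],
    [[0,0.7,0],[0,0,0],0],
    [[0,0.36,0],[0,0,0],0],
    [[0,0,0],[0,0,0],0.2],
    [[0,0,0],[0,0,0],0.3],
    [[0,0,0],[0,0,0],0.45],
    [[0,0,0],[0,0,0],1],
    [[0,0,0],[0,0,0],1],
    [[0,0,0],[0,0,0],1],
    [[0,0,0],[0,0,0],1],
    [[0,0,0],[0,0,0],1]
  ],
  "force": 50
}}

```text
clock: 42.7
eef_pos: [0.5536, 0.3747, 0.1598]
tcp_rot: [0.706, -0.706, -0.031, 0.031]
force: [1.0, -1.1, 4.8]
gripper_width: 0.0606
```

```bash
python3 go.py .56 .371 .157 95;python3 - <<'E'
from h import *
a=snap('scene');b=snap('top')
o=np.hstack([cv2.resize(a[115:195,325:405],None,fx=5,fy=5,interpolation=2),cv2.resize(b[140:220,90:170],None,fx=5,fy=5,interpolation=2)]);cv2.imwrite('pics/f2.png',o[...,::-1])
E
```

```text
pos [0.554 0.375 0.16 ] th 95.03 tilt [ 0.001 -1.     0.   ] turn y units 0.003 shift [ 0.243  0.111 -0.171] J [ 0.54   0.609  1.204 -0.     1.329 -1.118] w 0.06060256694286834 F [ 1.019 -1.127  4.794] 42.7
```

View pics/f2.png

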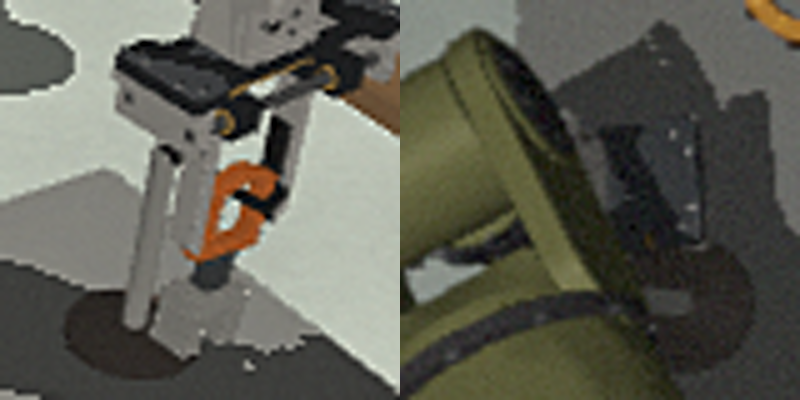

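{"fn": "apply_moves", "kwargs": {
  "increments": [
    [[0,0,0],[0,0,0],1],
    [[0,0,0],[0,0,0],1],
    [[0,0,0],[0,0,0],1],
    [[0,0,0],[0,0,0],1]
  ],
  "force": 60
}}

```text
clock: 43.3
eef_pos: [0.5536, 0.3744, 0.1596]
tcp_rot: [-0.706, 0.707, 0.031, -0.031]
force: [1.3, -2.7, 5.6]
gripper_width: 0.0602
```

{"fn": "apply_moves", "kwargs": {
  "increments": [
    [[0,-0.3,-0.1],[0,0,0],1],
    [[0,-0.4,-0.1],[0,0,0],1],
    [[0,-0.3,0],[0,0,0],1],
    [[0,0,0],[0,0,0],1],
    [[0,0,0],[0,0,0],1],
    [[0,0,0],[0,0,0],1]
  ],
  "force": 60
}}

```text
clock: 44.05
eef_pos: [0.5538, 0.3697, 0.1841]
tcp_rot: [-0.706, 0.707, 0.031, -0.031]
force: [0.1, -0.8, -1.4]
gripper_width: 0.0604
```

```bash
python3 go.py .62 .369 .187 95;python3 - <<'E'
from h import *
a=snap('scene')
o=cv2.resize(a[115:195,335:405],None,fx=7,fy=7,interpolation=2);cv2.imwrite('pics/f3.png',o[...,::-1])
E
```

```text
pos [0.554 0.37  0.184] th 95.03 tilt [-0.001 -1.    -0.   ] turn y units 0.003 shift [ 2.637 -0.118 -0.258] J [ 0.534  0.585  1.184 -0.     1.373 -1.125] w 0.06041555793663279 F [ 0.122 -0.837 -1.406] 44.05
```

View pics/f3.png

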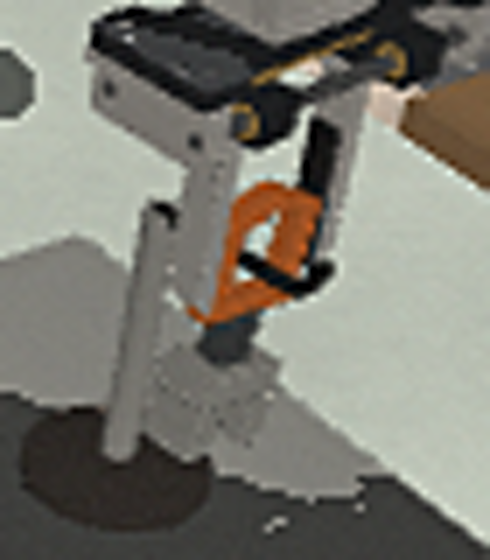

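{"fn": "apply_moves", "kwargs": {
  "increments": [
    [[0.4,0,0],[0,0,0],1],
    [[0.4,0,0],[0,0,0],1],
    [[0.4,0,0],[0,0,0],1],
    [[0,0,0],[0,0,0],1]
  ]
}}

```text
clock: 44.6
eef_pos: [0.5845, 0.3722, 0.184]
tcp_rot: [-0.706, 0.707, 0.031, -0.031]
force: [0.6, 0.6, -1.2]
gripper_width: 0.0602
```

{"fn": "apply_moves", "kwargs": {
  "increments": [
    [[0.4,-0.05,0],[0,0,0],1],
    [[0.4,-0.05,0],[0,0,0],1],
    [[0.4,-0.05,0],[0,0,0],1],
    [[0.4,-0.05,0],[0,0,0],1],
    [[0.5,0,0],[0,0,0],1],
    [[0.5,0,0],[0,0,0],1],
    [[0,0,0],[0,0,0],1]
  ]
}}

```text
clock: 45.48
eef_pos: [0.6491, 0.3779, 0.189]
tcp_rot: [-0.706, 0.706, 0.031, -0.031]
force: [0.1, 0.0, -2.4]
gripper_width: 0.06
```

{"fn": "apply_moves", "kwargs": {
  "increments": [
    [[0,-1,0],[0,0,0],1],
    [[0,-1,0],[0,0,0],1],
    [[0,-1,0],[0,0,0],1],
    [[0,-1,0],[0,0,0],1],
    [[0,-0.9,-0.9],[0,0,0],1],
    [[0,0,-0.9],[0,0,0],1],
    [[0,0,-0.9],[0,0,0],1],
    [[0,0,-0.9],[0,0,0],1],
    [[0,0,0],[0,1,0],1],
    [[0,0,0],[0,1,0],1],
    [[0,0,0],[0,1,0],1],
    [[0,0,0],[0,1,0],1],
    [[0,0,0],[0,1,0],1],
    [[0,0,0],[0,1,0],1],
    [[0,0,0],[0,1,0],1],
    [[0,0,0],[0,1,0],1],
    [[0,0,0],[0,1,0],1],
    [[0,0,0],[0,0.58,0],1]
  ]
}}

```text
clock: 47.72
eef_pos: [0.6564, 0.2871, 0.3124]
tcp_rot: [-0.495, 0.495, -0.505, 0.505]
force: [0.2, -0.7, -1.3]
gripper_width: 0.0602
```

```bash
python3 go.py .6395 .13 .31 -0.76;python3 - <<'E'
from h import *
a=snap('scene');b=snap('top')
for n in('fork_eye','fork_tips'):
  for c in('scene','top'):
    print(n,c,[(np.array(d['point']).round(1),round(d['confidence'],2)) for d in manip.tip_of(c,n)])
p,R=pose();g=p+[0,0,.011]
print(proj('scene',g),proj('scene',g-[0,0,.095]))
x,y=map(int,proj('scene',g-[0,0,.04]))
o=cv2.resize(a[y-45:y+45,max(0,x-50):x+50],None,fx=6,fy=6,interpolation=2);cv2.imwrite('pics/f4.png',o[...,::-1]);print(x-50,y-45)
E
```

```text
pos [0.656 0.287 0.312] th -1.06 tilt [ 0. -1.  0.] turn y units -0.03 shift [ 6.293  0.096 -0.591] J [ 0.361  0.68   0.746 -0.     1.715  0.38 ] w 0.06016247989846146 F [ 0.234 -0.7   -1.329] 47.725
fork_eye scene [(array([378.5, 133.9]), 0.68)]
fork_eye top [(array([147.2, 137.9]), 0.64)]
fork_tips scene [(array([370.4, 162.8]), 0.56), (array([264.9, 227.7]), 0.29)]
fork_tips top [(array([155.7, 152.4]), 0.49), (array([311.5, 157.6]), 0.19)]
[381.07547122 135.89127905] [374.63691294 165.68706197]
328 103
```

View pics/f4.png

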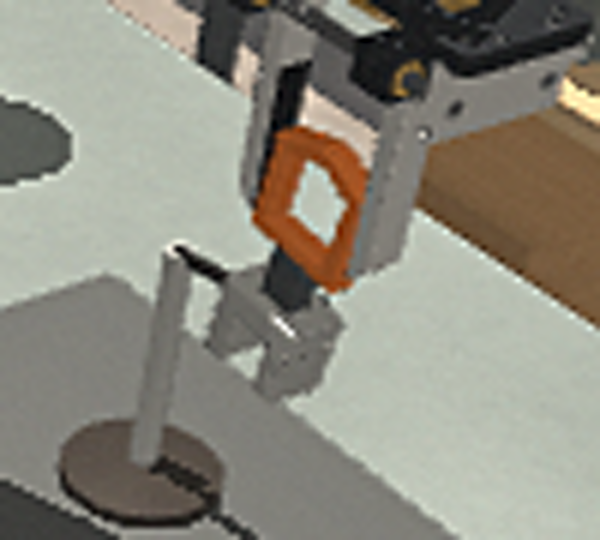

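The fork is free of the hook; the loop is held at crop (310,210) with the prongs down at (210,352)–(325,378). The jaw width of 60 mm suggests a roll in the grip, so I'll fit the fork's pose to these corners.

```bash
cat > fit.py <<'E'
from h import *
from scipy.optimize import least_squares
np.set_printoptions(precision=4,suppress=True)
p,R=pose();g=p+[0,0,.011];th=np.arctan2(R[1,2],R[0,2])
ox,oy,s=328,103,6
M=[((-28,-7,-29),(255,217)),((28,-7,-29),(346,290)),((0,-7,31),(302,127)),((-24,-15,-95),(210,352)),((24,-15,-95),(279,402)),((24,15,-95),(326,378)),((-28,-7,24),(277,140))]
k=manip.calibration('scene')
def f(v,raw=False):
    Q=Ro.from_euler('ZYX',[th+v[0],v[1],v[2]]).as_matrix();o=g+v[3:6]
    r=[]
    for m,c in M:
        q=proj('scene',o+Q@(np.array(m)/1e3)); r.append((q-[ox,oy])*s-c+[-3*0,0])
    r=np.array(r)
    return r if raw else np.r_[r.ravel(),np.array(v[:3])*20,np.array(v[3:])*1000]
z=least_squares(f,np.zeros(6));print('yaw pitch(inplane,about fork y) roll(about fork x) deg',np.degrees(z.x[:3]),'off',z.x[3:]*1000);print(f(z.x,True))
z0=np.zeros(6);print(f(z0,True))
E
python3 fit.py
```

```text
yaw pitch(inplane,about fork y) roll(about fork x) deg [3.4547 3.5104 1.5265] off [-2.4548  0.2154 -0.2325]
[[ -9.3137   4.4551]
 [-11.425   -2.7531]
 [ 16.0078  13.0708]
 [  1.4442  -4.3996]
 [  5.0016   3.03  ]
 [  6.6734   5.268 ]
 [ -7.9547 -18.1627]]
[[ -2.879   10.5894]
 [ -8.823   -0.7007]
 [ 17.3043  11.8935]
 [  9.9191   6.2444]
 [ 10.4312  10.886 ]
 [ 14.774   16.3138]
 [ -4.1478 -16.316 ]]
```

{"fn": "apply_moves", "kwargs": {
  "increments": [
    [[0.946,0,-0.867],[0,0,0],1],
    [[0.946,0,-0.867],[0,0,0],1],
    [[0.946,0,-0.867],[0,0,0],1],
    [[0.946,0,-0.867],[0,0,0],1],
    [[0.946,0,-0.867],[0,0,0],1],
    [[0.946,0,-0.867],[0,0,0],1],
    [[0.946,0,-0.867],[0,0,0],1],
    [[0.946,0,-0.867],[0,0,0],1],
    [[0,1,0],[0,0,0],1],
    [[0,1,0],[0,0,0],1],
    [[0,1,0],[0,0,0],1],
    [[0,1,0],[0,0,0],1],
    [[0,1,0],[0,0,0],1],
    [[0,1,0],[0,0,0],1],
    [[0,0.6,0],[0,0,0],1],
    [[0,0,0],[0,0,0],1],
    [[0,0,0],[0,0,0],1]
  ]
}}

```text
clock: 50.15
eef_pos: [0.4809, 0.1016, 0.1479]
tcp_rot: [-0.497, 0.496, -0.503, 0.504]
force: [0.0, 0.1, -3.4]
gripper_width: 0.0589
```

{"fn": "apply_moves", "kwargs": {
  "increments": [
    [[0,0.2,0],[0,0,0],1],
    [[0,0,0],[0,0,0],1]
  ]
}}

```text
clock: 50.4
eef_pos: [0.4804, 0.1015, 0.1419]
tcp_rot: [0.497, -0.497, 0.503, -0.503]
force: [0.2, 0.7, -2.8]
gripper_width: 0.0588
```

{"fn": "apply_moves", "kwargs": {
  "increments": [
    [[0,0.2,0],[0,0,0],1],
    [[0,0.2,0],[0,0,0],1],
    [[0,0,0],[0,0,0],1]
  ]
}}

```text
clock: 50.78
eef_pos: [0.4802, 0.1015, 0.1314]
tcp_rot: [0.496, -0.497, 0.504, -0.503]
force: [-0.2, -0.0, -2.4]
gripper_width: 0.0589
```

{"fn": "apply_moves", "kwargs": {
  "increments": [
    [[0,0.12,0],[0,0,0],1],
    [[0,0,0],[0,0,0],1]
  ]
}}

```text
clock: 51.02
eef_pos: [0.4804, 0.1015, 0.1288]
tcp_rot: [0.497, -0.497, 0.503, -0.503]
force: [-0.5, -0.7, -2.3]
gripper_width: 0.0588
```

{"fn": "apply_moves", "kwargs": {
  "increments": [
    [[0,0.1,0],[0,0,0],1],
    [[0,0,0],[0,0,0],1]
  ]
}}

```text
clock: 51.28
eef_pos: [0.4808, 0.1017, 0.1277]
tcp_rot: [-0.497, 0.496, -0.503, 0.503]
force: [-5.5, 0.5, 13.2]
gripper_width: 0.0589
```

{"fn": "apply_moves", "kwargs": {
  "increments": [
    [[0,0.1,0],[0,0,0],1],
    [[0,0,0],[0,0,0],1]
  ]
}}

```text
clock: 51.52
eef_pos: [0.481, 0.1019, 0.1274]
tcp_rot: [-0.497, 0.496, -0.503, 0.504]
force: [-16.1, 0.2, 40.7]
gripper_width: 0.0593
```

{"fn": "apply_moves", "kwargs": {
  "increments": [
    [[0,-0.12,0],[0,0,0],1],
    [[0,0,0],[0,0,0],1],
    [[0,0,0],[0,0,0],0.3],
    [[0,0,0],[0,0,0],0.3],
    [[0,0,0],[0,0,0],0.2],
    [[0,0.1,0],[0,0,0],0.2],
    [[0,0,0],[0,0,0],0.2]
  ],
  "force": 10
}}

```text
clock: 52.4
eef_pos: [0.4804, 0.1015, 0.1242]
tcp_rot: [0.497, -0.497, 0.503, -0.503]
force: [0.7, -0.1, -0.6]
gripper_width: 0.0751
```

{"fn": "apply_moves", "kwargs": {
  "increments": [
    [[0,0,0],[0,0,0],0.5],
    [[0,0,0],[0,0,0],1],
    [[0,0,0],[0,0,0],1],
    [[0,0,0],[0,0,0],1],
    [[0,0,0],[0,0,0],1]
  ],
  "force": 10
}}

```text
clock: 53.02
eef_pos: [0.4804, 0.1015, 0.1244]
tcp_rot: [0.497, -0.497, 0.503, -0.503]
force: [-0.9, -0.7, 0.3]
gripper_width: 0.0585
```

```bash
python3 go.py .6395 .0062 .3 -0.76;python3 - <<'E'
from h import *
a=snap('scene')
p,R=pose();g=p+[0,0,.011]
x,y=map(int,proj('scene',g-[0,0,.04]))
o=cv2.resize(a[y-45:y+45,x-50:x+50],None,fx=5,fy=5,interpolation=2);cv2.imwrite('pics/f5.png',o[...,::-1])
E
```

```text
pos [0.48  0.102 0.124] th -0.77 tilt [-0. -1. -0.] turn y units -0.001 shift [ 3.728 -7.023  6.413] J [0.134 0.267 1.785 0.    1.09  0.147] w 0.0584873134511259 F [-0.913 -0.712  0.293] 53.025
```

View pics/f5.png

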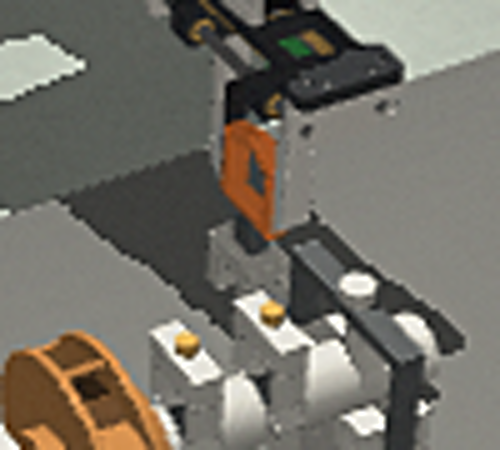

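{"fn": "apply_moves", "kwargs": {
  "increments": [
    [[0,0,0],[0,0,0],1],
    [[0,0,0],[0,0,0],1],
    [[0,0,0],[0,0,0],1],
    [[0,-0.1,0],[0,0,0],1],
    [[0,-0.1,0],[0,0,0],1],
    [[0,0,0],[0,0,0],1]
  ],
  "force": 60
}}

```text
clock: 53.82
eef_pos: [0.4806, 0.1016, 0.1297]
tcp_rot: [-0.497, 0.496, -0.503, 0.503]
force: [-1.2, -1.1, -1.7]
gripper_width: 0.0567
```

{"fn": "apply_moves", "kwargs": {
  "increments": [
    [[0,0.1,0],[0,0,0],1],
    [[0,0.1,0],[0,0,0],1],
    [[0,0.06,0],[0,0,0],1],
    [[0,0,0],[0,0,0],1]
  ]
}}

```text
clock: 54.32
eef_pos: [0.4805, 0.1016, 0.1241]
tcp_rot: [-0.497, 0.497, -0.503, 0.503]
force: [-7.2, -1.0, 16.3]
gripper_width: 0.0566
```

{"fn": "apply_moves", "kwargs": {
  "increments": [
    [[0,-0.05,0],[0,0,0],1],
    [[0,0,0],[0,0,0],0.3],
    [[0,0,0],[0,0,0],0.3],
    [[0,0,0],[0,0,0],0.3],
    [[0,0,0],[0,0,0],0.45],
    [[0,0,0],[0,0,0],1],
    [[0,0,0],[0,0,0],1],
    [[0,0,0],[0,0,0],1],
    [[0,0,0],[0,0,0],1]
  ],
  "force": 60
}}

```text
clock: 55.45
eef_pos: [0.4805, 0.1016, 0.1242]
tcp_rot: [0.497, -0.497, 0.503, -0.503]
force: [-0.9, -0.2, -2.5]
gripper_width: 0.0563
```

{"fn": "apply_moves", "kwargs": {
  "increments": [
    [[0,-0.2,0],[0,0,0],1],
    [[0,0,0],[0,0,0],1],
    [[0,0,0],[0,0,0],1]
  ]
}}

```text
clock: 55.82
eef_pos: [0.4805, 0.1016, 0.1292]
tcp_rot: [-0.497, 0.497, -0.503, 0.503]
force: [-1.3, 0.0, -3.1]
gripper_width: 0.0565
```

{"fn": "apply_moves", "kwargs": {
  "increments": [
    [[0,0.2,0],[0,0,0],1],
    [[0,0.06,0],[0,0,0],1],
    [[0,0,0],[0,0,0],1]
  ]
}}

```text
clock: 56.2
eef_pos: [0.4799, 0.1017, 0.1232]
tcp_rot: [0.496, -0.497, 0.504, -0.503]
force: [-9.1, -0.6, 14.9]
gripper_width: 0.0563
```

{"fn": "apply_moves", "kwargs": {
  "increments": [
    [[0,-1,0],[0,0,0],1],
    [[0,-1,0],[0,0,0],1],
    [[0,-1,0],[0,0,0],1],
    [[0,-1,0],[0,0,0],1],
    [[0,-1,0],[0,0,0],1],
    [[0,-1,0],[0,0,0],1],
    [[0,-1,0],[0,0,0],1],
    [[0.545,-0.02,0.912],[0,0,0],1],
    [[0.545,-0.02,0.912],[0,0,0],1],
    [[0.545,-0.02,0.912],[0,0,0],1],
    [[0.545,-0.02,0.912],[0,0,0],1],
    [[0.545,-0.02,0.912],[0,0,0],1],
    [[0.545,-0.02,0.912],[0,0,0],1],
    [[0.545,-0.02,0.912],[0,0,0],1],
    [[0,0,0],[0,0,0],1],
    [[0,0,0],[0,0,0],1]
  ]
}}

```text
clock: 58.2
eef_pos: [0.6384, 0.0043, 0.3007]
tcp_rot: [0.496, -0.497, 0.504, -0.503]
force: [-0.7, 0.1, -2.2]
gripper_width: 0.0561
```

```bash
python3 go.py .640 .0064 .278 -0.76;python3 - <<'E'
from h import *
a=snap('scene')
p,R=pose();g=p+[0,0,.011]
print('pred tips',proj('scene',g-[0,0,.095]),'stud pred',proj('scene',[.64,.0064,.191]))
for n in('fork_eye','fork_tips'):print([(np.array(d['point']).round(1),round(d['confidence'],2)) for d in manip.tip_of('scene',n)])
x,y=map(int,proj('scene',g-[0,0,.095]))
o=cv2.resize(a[y-45:y+45,x-50:x+50],None,fx=6,fy=6,interpolation=2);cv2.imwrite('pics/f6.png',o[...,::-1]);print(x-50,y-45)
E
```

```text
pos [0.638 0.004 0.301] th -0.76 tilt [-0.    -1.    -0.001] turn y units -0.0 shift [-0.083  0.909  0.062] J [-0.051  0.464  1.099  0.     1.58  -0.037] w 0.05607001489696101 F [-0.673  0.142 -2.222] 58.2
pred tips [283.09608248 197.05297803] stud pred [283.59291515 205.02592219]
[(array([281.5, 166.8]), 0.67)]
[(array([281.9, 197.5]), 0.68), (array([283.9, 219.8]), 0.64)]
233 152
```

View pics/f6.png

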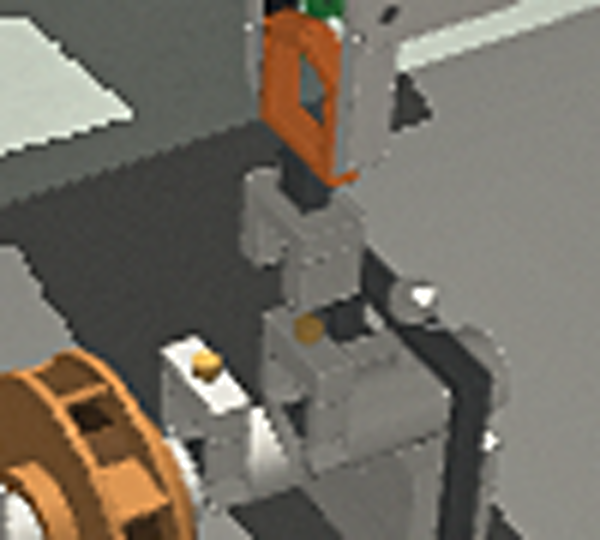

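The fork is level above the outer clip: prongs at crop (245–365, 250–300), stud below at (310,328), and the net's tip point agrees within about 1 px. Pressing.

{"fn": "apply_moves", "kwargs": {
  "increments": [
    [[-0.08,0.5,0.06],[0,0,0],1],
    [[0,0.5,0],[0,0,0],1],
    [[0,0.2,0],[0,0,0],1],
    [[0,0.1,0],[0,0,0],1],
    [[0,0,0],[0,0,0],1]
  ]
}}

```text
clock: 58.98
eef_pos: [0.6403, 0.006, 0.2688]
tcp_rot: [-0.497, 0.497, -0.503, 0.503]
force: [0.2, -0.4, -2.1]
gripper_width: 0.0562
```

{"fn": "apply_moves", "kwargs": {
  "increments": [
    [[0,0.1,0],[0,0,0],1],
    [[0,0.1,0],[0,0,0],1],
    [[0,0,0],[0,0,0],1]
  ]
}}

```text
clock: 59.35
eef_pos: [0.6407, 0.006, 0.2644]
tcp_rot: [-0.497, 0.496, -0.503, 0.504]
force: [1.9, -0.3, 1.8]
gripper_width: 0.0561
```

{"fn": "apply_moves", "kwargs": {
  "increments": [
    [[0,0.15,0],[0,0,0],1],
    [[0,0.15,0],[0,0,0],1],
    [[0,0,0],[0,0,0],1]
  ]
}}

```text
clock: 59.72
eef_pos: [0.6405, 0.006, 0.2565]
tcp_rot: [-0.497, 0.496, -0.503, 0.504]
force: [1.5, 0.1, 1.9]
gripper_width: 0.056
```

{"fn": "apply_moves", "kwargs": {
  "increments": [
    [[0,0.15,0],[0,0,0],1],
    [[0,0.1,0],[0,0,0],1],
    [[0,0,0],[0,0,0],1]
  ]
}}

```text
clock: 60.1
eef_pos: [0.6399, 0.006, 0.2489]
tcp_rot: [0.496, -0.497, 0.504, -0.503]
force: [-0.2, 0.3, -2.5]
gripper_width: 0.0561
```

{"fn": "apply_moves", "kwargs": {
  "increments": [
    [[0,0.1,0],[0,0,0],1],
    [[0,0.06,0],[0,0,0],1],
    [[0,0,0],[0,0,0],1]
  ]
}}

```text
clock: 60.48
eef_pos: [0.6403, 0.006, 0.2458]
tcp_rot: [0.497, -0.497, 0.503, -0.503]
force: [-0.4, 0.7, -2.1]
gripper_width: 0.0562
```

{"fn": "apply_moves", "kwargs": {
  "increments": [
    [[0,0.06,0],[0,0,0],1],
    [[0,0,0],[0,0,0],1]
  ]
}}

```text
clock: 60.72
eef_pos: [0.6403, 0.006, 0.2444]
tcp_rot: [0.497, -0.497, 0.503, -0.503]
force: [0.6, -0.2, -1.6]
gripper_width: 0.0558
```

{"fn": "apply_moves", "kwargs": {
  "increments": [
    [[0,0.06,0],[0,0,0],1],
    [[0,0,0],[0,0,0],1]
  ]
}}

```text
clock: 60.98
eef_pos: [0.6404, 0.006, 0.243]
tcp_rot: [-0.497, 0.497, -0.503, 0.503]
force: [0.5, 0.2, -2.5]
gripper_width: 0.0563
```

{"fn": "apply_moves", "kwargs": {
  "increments": [
    [[0,0.06,0],[0,0,0],1],
    [[0,0,0],[0,0,0],1]
  ]
}}

```text
clock: 61.22
eef_pos: [0.6404, 0.006, 0.2429]
tcp_rot: [-0.497, 0.496, -0.503, 0.504]
force: [-2.7, 0.2, 8.2]
gripper_width: 0.0559
```

{"fn": "apply_moves", "kwargs": {
  "increments": [
    [[0,-0.9,0],[0,0,0],1],
    [[0,-0.9,0],[0,0,0],1],
    [[0.65,0,0],[0,0,0],1],
    [[0.65,0,0],[0,0,0],1],
    [[0.66,0,0],[0,0,0],1],
    [[0,0,0],[0,0,0],1],
    [[0,0,0],[0,0,0],1]
  ]
}}

```text
clock: 62.1
eef_pos: [0.6396, -0.043, 0.2862]
tcp_rot: [0.497, -0.497, 0.504, -0.503]
force: [-0.5, -0.1, -2.2]
gripper_width: 0.0564
```

```bash
python3 go.py .6394 -.0431 .267 -0.76
```

```text
pos [ 0.64  -0.043  0.286] th -0.78 tilt [-0. -1. -0.] turn y units -0.002 shift [ 0.005  0.767 -0.009] J [-0.124  0.474  1.117  0.     1.551 -0.111] w 0.05642273694925562 F [-0.522 -0.091 -2.185] 62.1
```

{"fn": "apply_moves", "kwargs": {
  "increments": [
    [[0,0.4,0],[0,0,0],1],
    [[0,0.35,0],[0,0,0],1],
    [[0,0.1,0],[0,0,0],1],
    [[0,0,0],[0,0,0],1]
  ]
}}

```text
clock: 62.6
eef_pos: [0.6396, -0.0429, 0.2651]
tcp_rot: [0.497, -0.497, 0.503, -0.503]
force: [-0.3, 0.3, -2.0]
gripper_width: 0.0564
```

{"fn": "apply_moves", "kwargs": {
  "increments": [
    [[0,0.15,0],[0,0,0],1],
    [[0,0.15,0],[0,0,0],1],
    [[0,0.1,0],[0,0,0],1]
  ]
}}

```text
clock: 62.98
eef_pos: [0.6397, -0.043, 0.256]
tcp_rot: [-0.497, 0.496, -0.503, 0.504]
force: [-0.2, 0.9, 3.2]
gripper_width: 0.0559
```

{"fn": "apply_moves", "kwargs": {
  "increments": [
    [[0,0.15,0],[0,0,0],1],
    [[0,0.1,0],[0,0,0],1],
    [[0,0.1,0],[0,0,0],1],
    [[0,0.08,0],[0,0,0],1],
    [[0,0,0],[0,0,0],1]
  ]
}}

```text
clock: 63.6
eef_pos: [0.6396, -0.043, 0.2442]
tcp_rot: [0.497, -0.497, 0.503, -0.503]
force: [-0.5, 0.2, -2.1]
gripper_width: 0.0559
```

{"fn": "apply_moves", "kwargs": {
  "increments": [
    [[0,0.06,0],[0,0,0],1],
    [[0,0.05,0],[0,0,0],1],
    [[0,0,0],[0,0,0],1]
  ]
}}

```text
clock: 63.98
eef_pos: [0.6397, -0.043, 0.243]
tcp_rot: [-0.497, 0.496, -0.503, 0.504]
force: [-2.7, -0.4, 5.9]
gripper_width: 0.0564
```

{"fn": "apply_moves", "kwargs": {
  "increments": [
    [[0,-0.8,0],[0,0,0],1],
    [[0,-0.8,0],[0,0,0],1],
    [[0,-0.7,0],[0,0,0],1],
    [[0.772,0,0],[0,0,0],1],
    [[0.772,0,0],[0,0,0],1],
    [[0.772,0,0],[0,0,0],1],
    [[0.772,0,0],[0,0,0],1],
    [[0.772,0,0],[0,0,0],1],
    [[0.772,0,-0.02],[0,0,0],1],
    [[0,0,0],[0,0,0],1],
    [[0,0,0],[0,0,0],1]
  ]
}}

```text
clock: 65.35
eef_pos: [0.6377, -0.1585, 0.2992]
tcp_rot: [0.497, -0.497, 0.503, -0.503]
force: [0.3, 0.0, -2.9]
gripper_width: 0.0561
```

```bash
python3 go.py .6376 -.159 .267 -0.76
```

```text
pos [ 0.638 -0.158  0.299] th -0.76 tilt [-0. -1.  0.] turn y units 0.0 shift [ 0.021  1.288 -0.002] J [-0.299  0.511  1.033  0.     1.597 -0.286] w 0.05605863128106612 F [ 0.315  0.031 -2.858] 65.35
```

{"fn": "apply_moves", "kwargs": {
  "increments": [
    [[0,0.5,0],[0,0,0],1],
    [[0,0.5,0],[0,0,0],1],
    [[0,0.25,0],[0,0,0],1],
    [[0,0.05,0],[0,0,0],1],
    [[0,0,0],[0,0,0],1]
  ]
}}

```text
clock: 65.97
eef_pos: [0.6376, -0.1588, 0.2669]
tcp_rot: [-0.497, 0.497, -0.503, 0.503]
force: [0.2, -0.1, -2.0]
gripper_width: 0.0561
```

{"fn": "apply_moves", "kwargs": {
  "increments": [
    [[0,0.15,0],[0,0,0],1],
    [[0,0.15,0],[0,0,0],1],
    [[0,0.1,0],[0,0,0],1]
  ]
}}

```text
clock: 66.35
eef_pos: [0.6378, -0.1589, 0.2581]
tcp_rot: [-0.497, 0.496, -0.503, 0.504]
force: [-1.2, -0.3, 6.1]
gripper_width: 0.0563
```

{"fn": "apply_moves", "kwargs": {
  "increments": [
    [[0,0.15,0],[0,0,0],1],
    [[0,0.1,0],[0,0,0],1],
    [[0,0.1,0],[0,0,0],1],
    [[0,0.1,0],[0,0,0],1],
    [[0,0,0],[0,0,0],1]
  ]
}}

```text
clock: 66.97
eef_pos: [0.6375, -0.1587, 0.2451]
tcp_rot: [0.497, -0.497, 0.503, -0.503]
force: [0.5, -0.1, -2.5]
gripper_width: 0.0562
```

{"fn": "apply_moves", "kwargs": {
  "increments": [
    [[0,0.06,0],[0,0,0],1],
    [[0,0.06,0],[0,0,0],1],
    [[0,0,0],[0,0,0],1]
  ]
}}

```text
clock: 67.35
eef_pos: [0.6376, -0.1588, 0.243]
tcp_rot: [-0.497, 0.497, -0.503, 0.504]
force: [-2.1, -0.0, 3.5]
gripper_width: 0.0563
```

{"fn": "apply_moves", "kwargs": {
  "increments": [
    [[0,0.05,0],[0,0,0],1],
    [[0,0,0],[0,0,0],1]
  ]
}}

```text
clock: 67.6
eef_pos: [0.6377, -0.1589, 0.2429]
tcp_rot: [-0.497, 0.496, -0.503, 0.504]
force: [-3.5, 0.9, 11.0]
gripper_width: 0.0565
```

Home. On to the last clip.

{"fn": "apply_moves", "kwargs": {
  "increments": [
    [[0,-0.9,0],[0,0,0],1],
    [[0,-0.9,0],[0,0,0],1],
    [[0.67,0,0],[0,0,0],1],
    [[0.67,0,0],[0,0,0],1],
    [[0.67,0,0],[0,0,0],1],
    [[0,0,0],[0,0,0],1],
    [[0,0,0],[0,0,0],1]
  ]
}}

```text
clock: 68.47
eef_pos: [0.6369, -0.2089, 0.2859]
tcp_rot: [0.497, -0.497, 0.504, -0.503]
force: [-0.6, 0.5, -3.1]
gripper_width: 0.0562
```

{"fn": "apply_moves", "kwargs": {
  "increments": [
    [[0,0.4,0],[0,0,0],1],
    [[0,0.35,0],[0,0,0],1],
    [[0,0.05,0],[0,0,0],1],
    [[0,0,0],[0,0,0],1]
  ]
}}

```text
clock: 68.97
eef_pos: [0.6369, -0.2089, 0.2661]
tcp_rot: [0.497, -0.497, 0.503, -0.503]
force: [-0.7, 0.4, -2.8]
gripper_width: 0.0558
```

{"fn": "apply_moves", "kwargs": {
  "increments": [
    [[0,0.15,0],[0,0,0],1],
    [[0,0.15,0],[0,0,0],1],
    [[0,0.1,0],[0,0,0],1]
  ]
}}

```text
clock: 69.35
eef_pos: [0.6371, -0.2092, 0.2575]
tcp_rot: [-0.497, 0.496, -0.503, 0.504]
force: [-2.0, 0.7, 3.9]
gripper_width: 0.0566
```

{"fn": "apply_moves", "kwargs": {
  "increments": [
    [[0,0.15,0],[0,0,0],1],
    [[0,0.1,0],[0,0,0],1],
    [[0,0.1,0],[0,0,0],1],
    [[0,0.1,0],[0,0,0],1],
    [[0,0,0],[0,0,0],1]
  ]
}}

```text
clock: 69.97
eef_pos: [0.6369, -0.209, 0.2446]
tcp_rot: [0.497, -0.497, 0.504, -0.503]
force: [-1.0, 0.3, -2.9]
gripper_width: 0.0561
```

{"fn": "apply_moves", "kwargs": {
  "increments": [
    [[0,0.06,0],[0,0,0],1],
    [[0,0.06,0],[0,0,0],1],
    [[0,0.03,0],[0,0,0],1],
    [[0,0,0],[0,0,0],1]
  ]
}}

```text
clock: 70.47
eef_pos: [0.637, -0.2091, 0.2429]
tcp_rot: [-0.497, 0.496, -0.503, 0.504]
force: [-3.5, 0.4, 9.5]
gripper_width: 0.0564
```

{"fn": "apply_moves", "kwargs": {
  "increments": [
    [[0,-1,0],[0,0,0],1],
    [[0,-1,0],[0,0,0],1],
    [[0,-0.7,0],[0,0,0],1],
    [[0,0,-1],[0,0,0],1],
    [[0,0,-1],[0,0,0],1],
    [[0,0,-1],[0,0,0],1],
    [[0,0,-1],[0,0,0],1],
    [[0,0,-1],[0,0,0],1],
    [[0,0,0],[0,0,0],1]
  ]
}}

```text
clock: 71.6
eef_pos: [0.5111, -0.2074, 0.3094]
tcp_rot: [-0.497, 0.496, -0.503, 0.504]
force: [0.7, -0.8, -2.4]
gripper_width: 0.056
```

```bash
python3 go.py .6395 .3705 .31 95; python3 - <<'E'
from h import *
np.set_printoptions(precision=4,suppress=True)
a=snap('scene');b=snap('top')
m=cv2.inRange(cv2.cvtColor(a,cv2.COLOR_RGB2HSV),(10,90,90),(32,255,255))
n,l,s,c=cv2.connectedComponentsWithStats(m[190:260,180:310])
print('pred home stud',[proj('scene',[x,y,.168]).round(1) for x,y in [(.637,-.209),(.6376,-.1588),(.6396,-.043),(.6403,.006)]])
print([(c[i]+[180,190],s[i,4]) for i in range(1,n) if 4<s[i,4]<40])
o=cv2.resize(a[115:275,180:400],None,fx=3.6,fy=3.6,interpolation=2);cv2.imwrite('pics/z1.png',o[...,::-1])
E
```

```text
pos [ 0.511 -0.207  0.309] th -0.81 tilt [ 0.001 -1.     0.001] turn y units -9.581 shift [ 7.13  -0.022 22.581] J [-0.452  0.25   1.364 -0.     1.526 -0.438] w 0.05600318318840259 F [ 0.671 -0.75  -2.436] 71.6
pred home stud [array([206.8, 239.7]), array([225.6, 232.8]), array([266.7, 217.9]), array([283.1, 211.9])]
[(array([283.5  , 212.625]), np.int32(16)), (array([266.8421, 219.0526]), np.int32(19)), (array([226.5, 234. ]), np.int32(20)), (array([207.619 , 241.0476]), np.int32(21))]
```

All four studs now sit within about 1 px of their predicted home positions. With the hook bare, I'll measure its wire.

```bash
python3 - <<'E'
from h import *
np.set_printoptions(precision=4,suppress=True)
a=snap('scene');b=snap('top')
g=b.max(2)
for r in range(166,203):
    row=g[r,120:142].astype(int); bg=np.median(g[r,112:120])
    w=np.clip(bg-12-row,0,None); w[np.arange(22)>16]=0
    if w.sum()>10: 
        c=120+(w*np.arange(22)).sum()/w.sum(); print(r,round(c,2),int(row.min()),ray('top',(c,r),.186)[:2])
o=np.hstack([cv2.resize(a[125:195,335:395],None,fx=6,fy=6,interpolation=2),cv2.resize(b[155:225,100:160],None,fx=6,fy=6,interpolation=2)]);cv2.imwrite('pics/z2.png',o[...,::-1])
for c in('scene','top'):print(c,[(np.array(d['point']).round(1),round(d['confidence'],2)) for d in manip.tip_of(c,'hook_seat')])
print(proj('scene',[.5455,.3666,.19]),proj('top',[.5455,.3666,.19]))
E
```

```text
167 126.81 52 [0.5946 0.3806]
168 126.92 31 [0.5917 0.3802]
169 127.52 28 [0.5888 0.3784]
170 127.84 19 [0.5859 0.3774]
171 128.53 23 [0.5831 0.3754]
172 128.85 22 [0.5802 0.3744]
173 129.19 38 [0.5773 0.3733]
174 129.26 41 [0.5744 0.373 ]
175 129.46 33 [0.5715 0.3724]
176 129.76 25 [0.5686 0.3714]
177 129.76 31 [0.5657 0.3714]
178 129.69 34 [0.5628 0.3715]
179 129.99 36 [0.5599 0.3705]
180 130.11 39 [0.557  0.3701]
181 130.17 33 [0.5541 0.3699]
182 130.24 42 [0.5512 0.3696]
183 130.37 38 [0.5483 0.3691]
184 130.72 32 [0.5454 0.3681]
185 130.72 31 [0.5425 0.368 ]
186 130.87 38 [0.5396 0.3675]
187 130.99 38 [0.5367 0.3671]
188 131.18 37 [0.5338 0.3664]
189 131.18 41 [0.5309 0.3663]
190 131.4 39 [0.528  0.3657]
191 131.64 31 [0.5252 0.3649]
192 132.26 26 [0.5223 0.363 ]
193 132.64 32 [0.5194 0.3619]
194 133.02 31 [0.5165 0.3607]
195 133.22 36 [0.5136 0.36  ]
196 133.13 34 [0.5107 0.3602]
197 133.65 58 [0.5079 0.3586]
198 133.21 45 [0.505  0.3598]
199 133.84 68 [0.5021 0.358 ]
200 136.0 74 [0.4993 0.3517]
201 135.97 79 [0.4964 0.3517]
202 134.74 69 [0.4935 0.3551]
scene [(array([367.1, 151.2]), 0.59)]
top [(array([130.6, 181.9]), 0.62), (array([274.6, 156.9]), 0.5)]
[367.7045 149.963 ] [130.7776 183.8663]
```

View pics/z2.png

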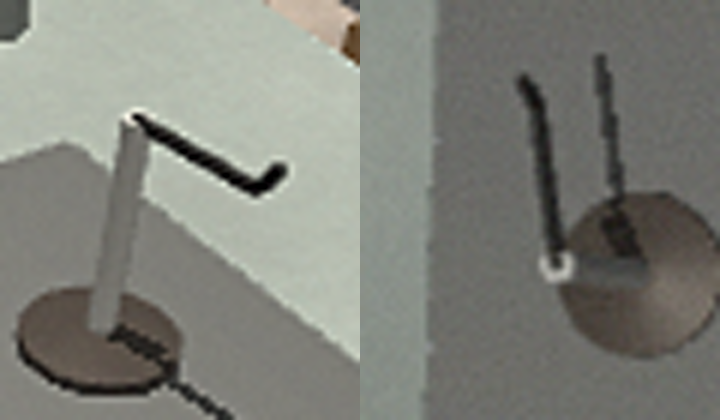

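The wire is bare and still, with its bend at top crop (520,80) and post cap at (556,265). Seat is about (0.547, 0.369), with the wire running ~8° off x. Turning and carrying the fork there.

{"fn": "apply_moves", "kwargs": {
  "increments": [
    [[0,0,0],[0,-0.988,0],1],
    [[0,0,0],[0,-0.988,0],1],
    [[0,0,0],[0,-0.988,0],1],
    [[0,0,0],[0,-0.988,0],1],
    [[0,0,0],[0,-0.988,0],1],
    [[0,0,0],[0,-0.988,0],1],
    [[0,0,0],[0,-0.988,0],1],
    [[0,0,0],[0,-0.988,0],1],
    [[0,0,0],[0,-0.988,0],1],
    [[0,0,0],[0,-0.988,0],1],
    [[0,0,0],[0,0,0],1]
  ]
}}

```text
clock: 73.28
eef_pos: [0.5122, -0.2073, 0.3084]
tcp_rot: [0.705, -0.705, -0.049, 0.049]
force: [-0.2, 0.1, -2.5]
gripper_width: 0.0563
```

```bash
python3 go.py .622 .3795 .309 98
```

```text
pos [ 0.512 -0.207  0.308] th 97.98 tilt [-0. -1.  0.] turn y units -0.002 shift [ 7.616 -0.022 22.632] J [-0.451  0.253  1.362  0.     1.527 -2.161] w 0.05626073212441802 F [-0.24   0.142 -2.463] 73.275
```

{"fn": "apply_moves", "kwargs": {
  "increments": [
    [[0.3,0,0.95],[0,0,0],1],
    [[0.3,0,0.95],[0,0,0],1],
    [[0.3,0,0.95],[0,0,0],1],
    [[0.3,0,0.95],[0,0,0],1],
    [[0.3,0,0.95],[0,0,0],1],
    [[0.3,0,0.95],[0,0,0],1],
    [[0.3,0,0.95],[0,0,0],1],
    [[0.3,0,0.95],[0,0,0],1],
    [[0.3,0,0.95],[0,0,0],1],
    [[0.3,0,0.95],[0,0,0],1],
    [[0.3,0,0.95],[0,0,0],1],
    [[0.3,0,0.95],[0,0,0],1],
    [[0.3,0,0.95],[0,0,0],1],
    [[0.3,0,0.95],[0,0,0],1],
    [[0.4,0,0.95],[0,0,0],1],
    [[0.4,0,0.95],[0,0,0],1],
    [[0.4,0,0.95],[0,0,0],1],
    [[0.4,0,0.95],[0,0,0],1],
    [[0.4,0,0.95],[0,0,0],1],
    [[0.4,0,0.95],[0,0,0],1]
  ]
}}

```text
clock: 75.78
eef_pos: [0.6092, 0.2871, 0.3083]
tcp_rot: [-0.705, 0.706, 0.048, -0.048]
force: [-1.3, 0.4, -2.0]
gripper_width: 0.056
```

```bash
python3 go.py .622 .3795 .184 98
```

```text
pos [0.609 0.287 0.308] th 97.76 tilt [-0. -1. -0.] turn y units -0.024 shift [1.021 4.974 3.591] J [ 0.386  0.554  0.949 -0.     1.638 -1.32 ] w 0.055979736921110405 F [-1.336  0.407 -2.019] 75.775
```

{"fn": "apply_moves", "kwargs": {
  "increments": [
    [[0.3,0,0.9],[0,0,0],1],
    [[0.3,0,0.9],[0,0,0],1],
    [[0.3,0,0.9],[0,0,0],1],
    [[0.3,0,0.9],[0,0,0],1],
    [[0,0,0],[0,0,0],1],
    [[0,0.98,0],[0,0,0],1],
    [[0,0.98,0],[0,0,0],1],
    [[0,0.98,0],[0,0,0],1],
    [[0,0.98,0],[0,0,0],1],
    [[0,0.98,0],[0,0,0],1],
    [[0,0,0],[0,0,0],1],
    [[0,0,0],[0,0,0],1]
  ]
}}

```text
clock: 77.28
eef_pos: [0.6265, 0.3792, 0.1877]
tcp_rot: [0.706, -0.705, -0.05, 0.048]
force: [-0.1, 0.3, -2.4]
gripper_width: 0.0562
```

```bash
python3 go.py .5475 .369 .184 98; python3 - <<'E'
from h import *
a=snap('scene')
p,R=pose();g=p+[0,0,.011];print(proj('scene',g));
for n in('fork_eye','fork_tips','hook_seat'):print([(np.array(d['point']).round(1),round(d['confidence'],2)) for d in manip.tip_of('scene',n)])
m=cv2.inRange(cv2.cvtColor(a,cv2.COLOR_RGB2HSV),(3,140,100),(20,255,255))[120:200,350:410];q=np.argwhere(m>0)[:,::-1]+[350,120];print(q.mean(0),q.min(0),q.max(0))
# hole centre of the loop and wire tip
k=a[125:190,345:405];cv2.imwrite('pics/z3.png',cv2.resize(k,None,fx=8,fy=8,interpolation=2)[...,::-1])
print('tip proj',proj('scene',[.59,.375,.204]))
E
```

```text
pos [0.626 0.379 0.188] th 97.94 tilt [ 0.002 -1.     0.001] turn y units -0.006 shift [-3.185  0.147  0.037] J [ 0.494  0.75   0.912 -0.     1.478 -1.215] w 0.05622037980482701 F [-0.055  0.306 -2.36 ] 77.275
[390.08395609 159.82029493]
[(array([392.3, 158.7]), 0.6), (array([267.9, 228. ]), 0.45)]
[(array([380.9, 185.7]), 0.56)]
[(array([368.1, 148.4]), 0.59)]
[392.81564246 158.65921788] [382 129] [408 171]
tip proj [380.69590441 152.57541027]
```

{"fn": "apply_moves", "kwargs": {
  "increments": [
    [[-0.3,0.06,0],[0,0,0],1],
    [[-0.3,0,0],[0,0,0],1],
    [[-0.3,0,0],[0,0,0],1],
    [[-0.3,0,0],[0,0,0],1],
    [[0,0,0],[0,0,0],1]
  ]
}}

```text
clock: 78.1
eef_pos: [0.5959, 0.3753, 0.1851]
tcp_rot: [0.705, -0.705, -0.05, 0.05]
force: [0.1, -0.3, -1.9]
gripper_width: 0.0565
```

{"fn": "apply_moves", "kwargs": {
  "increments": [
    [[-0.3,0,0],[0,0,0],1],
    [[-0.3,0,0],[0,0,0],1],
    [[-0.3,0,0],[0,0,0],1],
    [[0,0,0],[0,0,0],1]
  ]
}}

```text
clock: 78.6
eef_pos: [0.5736, 0.3721, 0.185]
tcp_rot: [0.705, -0.705, -0.05, 0.05]
force: [1.0, 1.3, -2.0]
gripper_width: 0.0557
```

{"fn": "apply_moves", "kwargs": {
  "increments": [
    [[-0.3,0,0],[0,0,0],1],
    [[-0.3,0,0],[0,0,0],1],
    [[-0.3,0,0],[0,0,0],1],
    [[-0.2,0,0],[0,0,0],1],
    [[0,0,0],[0,0,0],1],
    [[0,0,0],[0,0,0],1]
  ]
}}

```text
clock: 79.35
eef_pos: [0.547, 0.3682, 0.1847]
tcp_rot: [0.705, -0.705, -0.05, 0.049]
force: [-0.9, -0.3, -3.1]
gripper_width: 0.0558
```

{"fn": "apply_moves", "kwargs": {
  "increments": [
    [[0,0.4,0],[0,0,0],1],
    [[0,0.3,0],[0,0,0],1],
    [[0,0.2,0],[0,0,0],1],
    [[0,0.1,0],[0,0,0],1],
    [[0,0,0],[0,0,0],1]
  ]
}}

```text
clock: 79.97
eef_pos: [0.5469, 0.3682, 0.1596]
tcp_rot: [-0.705, 0.705, 0.05, -0.05]
force: [-0.7, -0.0, -2.0]
gripper_width: 0.056
```

{"fn": "apply_moves", "kwargs": {
  "increments": [
    [[0,0.07,0],[0,0,0],1],
    [[0,0,0],[0,0,0],1]
  ]
}}

```text
clock: 80.22
eef_pos: [0.5469, 0.3682, 0.1579]
tcp_rot: [0.705, -0.705, -0.05, 0.05]
force: [-0.4, 0.3, -2.7]
gripper_width: 0.0564
```

{"fn": "apply_moves", "kwargs": {
  "increments": [
    [[0,0.07,0],[0,0,0],1],
    [[0,0,0],[0,0,0],1]
  ]
}}

```text
clock: 80.47
eef_pos: [0.547, 0.3683, 0.1566]
tcp_rot: [0.705, -0.705, -0.05, 0.049]
force: [-1.7, -0.7, 1.5]
gripper_width: 0.0563
```

{"fn": "apply_moves", "kwargs": {
  "increments": [
    [[0,0.06,0],[0,0,0],1],
    [[0,0,0],[0,0,0],1]
  ]
}}

```text
clock: 80.72
eef_pos: [0.5472, 0.3683, 0.1564]
tcp_rot: [0.706, -0.705, -0.05, 0.049]
force: [-5.2, -2.5, 10.4]
gripper_width: 0.0558
```

The loop bears on the wire at exactly the expected height (eye ≈ 0.168). Releasing and retreating.

{"fn": "apply_moves", "kwargs": {
  "increments": [
    [[0,-0.05,0],[0,0,0],1],
    [[0,0,0],[0,0,0],0.38],
    [[0,0,0],[0,0,0],0.3],
    [[0,0,0],[0,0,0],0.1],
    [[0,0,0],[0,0,0],0],
    [[0,0,0],[0,0,0],0],
    [[0,-0.4,0],[0,0,0],0],
    [[0,-0.8,0],[0,0,0],0],
    [[0,-1,0],[0,0,0],0],
    [[0,-1,0],[0,0,0],0],
    [[0,-1,0],[0,0,0],0],
    [[0,-1,0],[0,0,0],0],
    [[0,0,-1],[0,0,0],0],
    [[0,0,-1],[0,0,0],0],
    [[0,0,-1],[0,0,0],0],
    [[0,0,-1],[0,0,0],0],
    [[0,0,-1],[0,0,0],0],
    [[0,0,-1],[0,0,0],0],
    [[0,0,0],[0,0,0],0],
    [[0,0,0],[0,0,0],0]
  ]
}}

```text
clock: 83.22
eef_pos: [0.5677, 0.2198, 0.2861]
tcp_rot: [0.705, -0.705, -0.049, 0.049]
force: [-0.6, -0.5, -0.3]
gripper_width: 0.0938
```

```bash
cat > chk.py <<'E'
from h import *
np.set_printoptions(precision=4,suppress=True)
a=snap('scene');b=snap('top')
def org(im,box):
    h=cv2.inRange(cv2.cvtColor(im,cv2.COLOR_RGB2HSV),(3,140,100),(20,255,255));x0,y0,x1,y1=box
    return np.argwhere(h[y0:y1,x0:x1]>0)[:,::-1]+[x0,y0]
q1,q2=org(b,(105,160,150,200)),org(a,(345,130,395,180))
print('top',len(q1),q1.mean(0),'scene',len(q2),q2.mean(0),q2.min(0),q2.max(0),'tri',tri([('top',q1.mean(0)),('scene',q2.mean(0))]))
for n in('fork_eye','fork_tips'):
  for c in('scene','top'):print(n,c,[(np.array(d['point']).round(1),round(d['confidence'],2)) for d in manip.tip_of(c,n)])
print('pred eye scene',proj('scene',[.547,.368,.168]),'top',proj('top',[.547,.368,.168]))
m=cv2.inRange(cv2.cvtColor(a,cv2.COLOR_RGB2HSV),(10,90,90),(32,255,255))
n,l,s,c=cv2.connectedComponentsWithStats(m[190:260,180:310])
print([(c[i]+[180,190]).round(1) for i in range(1,n) if 4<s[i,4]<40])
E
python3 chk.py
```

```text
** On entry to DLASCL parameter number  4 had an illegal value
 ** On entry to DLASCL parameter number  4 had an illegal valuechk.py:8: RuntimeWarning: Mean of empty slice.
  print('top',len(q1),q1.mean(0),'scene',len(q2),q2.mean(0),q2.min(0),q2.max(0),'tri',tri([('top',q1.mean(0)),('scene',q2.mean(0))]))
  ret = um.true_divide(
Traceback (most recent call last):
  File "chk.py", line 8, in <module>
    print('top',len(q1),q1.mean(0),'scene',len(q2),q2.mean(0),q2.min(0),q2.max(0),'tri',tri([('top',q1.mean(0)),('scene',q2.mean(0))]))
                                                                                        ~~~^^^^^^^^^^^^^^^^^^^^^^^^^^^^^^^^^^^^^^^^^^^
  File "h.py", line 23, in tri
    return np.linalg.lstsq(np.vstack(A),np.hstack(b),rcond=None)[0]
           ~~~~~~~~~~~~~~~^^^^^^^^^^^^^^^^^^^^^^^^^^^^^^^^^^^^^^
numpy.linalg.LinAlgError: SVD did not converge in Linear Least Squares
```

The arm hides the hook from the top camera; I'll back it further away.

{"fn": "apply_moves", "kwargs": {
  "increments": [
    [[-0.3,-0.3,-1],[0,0,0],0],
    [[-0.3,-0.3,-1],[0,0,0],0],
    [[-0.3,-0.3,-1],[0,0,0],0],
    [[-0.3,0,-1],[0,0,0],0],
    [[-0.3,0,-1],[0,0,0],0],
    [[-0.3,0,-1],[0,0,0],0],
    [[-0.3,0,-1],[0,0,0],0],
    [[-0.3,0,-1],[0,0,0],0],
    [[-0.3,0,-1],[0,0,0],0],
    [[-0.3,0,-1],[0,0,0],0],
    [[-0.3,0,-1],[0,0,0],0],
    [[-0.3,0,-1],[0,0,0],0],
    [[0,0,0],[0,0,0],0]
  ]
}}

```text
clock: 84.95
eef_pos: [0.5206, -0.0905, 0.3084]
tcp_rot: [0.705, -0.705, -0.049, 0.049]
force: [-0.5, -0.1, 0.3]
gripper_width: 0.0934
```

```bash
python3 chk.py
```

```text
top 128 [131.2812 183.2031] scene 196 [367.4898 156.8469] [360 147] [376 167] tri [0.5481 0.3715 0.1653]
fork_eye scene [(array([368. , 155.7]), 0.87), (array([266.5, 221.4]), 0.32)]
fork_eye top [(array([132. , 186.1]), 0.79), (array([271.9, 156.2]), 0.18)]
fork_tips scene [(array([363.8, 181.6]), 0.74)]
fork_tips top [(array([140.2, 185.9]), 0.5), (array([255.3, 158.8]), 0.48)]
pred eye scene [367.1853 156.1108] top [132.7436 183.9209]
[array([283.4, 212.7]), array([266.8, 219.3]), array([226.7, 233.8]), array([207.6, 240.8])]
```

Fork hangs at (0.548, 0.37, 0.166), within about 1 px of the prediction in both views; all four clips are unchanged at home. Handing in.

```bash
python3 -c "
from station import manip
print(manip.sign_off(), manip.get_obs()['clock'])"
```

```text
the job is handed in; nothing more can be done
the job is handed in; nothing more can be done
```

All four steel clips are pressed home in the four grooves with the push fork, and the fork hangs by its loop on the hook again. I handed the job in just after 85 s of the 210 s; no verdict was reported. I left the rings, the dial indicator and the green and turquoise look-alikes alone and never worked next to them. I did not re-measure the rings or the indicator at the end.

**What the last checks showed:**
- **Clips:** each clip gave way under the fork and stopped at the same height, 23 mm below where it stood astride. In the scene camera the studs are within about 1.5 px of where they should be when home.
- **Fork:** the camera fix puts the loop centre at about (0.548, 0.371, 0.165), about 25 mm below the seat and within 3 mm of it along and across the wire. When I lowered it, the loop took its weight on the wire at the expected height.
- **Robot:** the arm is clear of everything and the gripper is open.

**What went wrong or disagreed:**
- **Tilted fork grasp:** on the first grasp the jaws read 60 mm instead of 56 mm, so the fork was tilted in the grip. I levelled it by standing it on the slab and gripping it again (56.3 mm). During this the force on the wrist reached about 41 N, with the fork's prongs (not the arm or gripper body) against the slab. That is below the 120 N wrist limit.
- **Camera difference:** the scene camera read the clip positions about 4 mm further out in x than the top camera. I relied on the top camera and on contact.
- **Failed check:** the first final check found no fork because the arm was hiding the hook. I moved the arm away and the repeat check was good.

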